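# Put the mug, jar and clamp back in their own places

### The job

On the shed shelf the mug, the brown jar and the spring clamp have each been put back in the wrong place. Swap them round so that the mug stands upright in the middle of the enamel plate, the jar stands upright in the square cell of the wooden caddy, and the clamp lies flat in the blue organiser's pulled-out tray; the bare plywood offcut is free to park something on meanwhile. Set the glass jar down gently, keep mug and jar from tipping over, and leave the weeder, padlock and torch where they are.

Things in the scene. Friction and masses are not known exactly. Their poses are not given: they have to be found in the camera images.
- mug_mid (a point): Aluminium mug, open on top, 68 mm across, 92 mm high, 3 mm wall. Point: on its axis, half-way up (46 mm above its underside); z up. Its wire handle is on the mug's +y side, reaching 61 mm from the axis, 36 to 82 mm above the underside: take the body with fingers closing along its x axis. It starts in the caddy's cell, handle above the walls.
- jar_mid (a point): Brown glass jar closed with a ribbed dark steel twist cap: straight round body 64 mm across up to 80 mm height, cap 52 mm across from 94 to 111 mm above the underside; 0.25 to 0.46 kg. Point: on its axis, half-way up (55 mm above its underside); z up. It starts standing in the organiser's tray.
- clamp_mid (a point): Yellow plastic A-shaped spring clamp, closed, rigid, lying on its side, 26 mm thick. Point: on the steel pivot, half-way up (13 mm above its underside). x points to the jaw tips (55 mm off); the two handle ends are 58 mm the other way, 63 mm wide over both; z up. Take it across the pivot block, 34 mm wide (y) and 30 mm long, fingers closing along y. It starts on the enamel plate.
- plate_well (a point): White enamel plate with a dark rim line, fixed: flat round well 146 mm across, sloping rim 202 mm across and 17 mm high. The point is the middle of the well on its upper face, 4 mm above the desk. The mug's home.
- caddy_cell (a point): Low light-wood caddy, fixed: a square open cell, 96 by 96 mm inside, walls 6 mm thick, and on its +x side a narrow bay with pencils and bits. Point: middle of the square cell's floor, 6 mm above the desk; x and y along the cell's sides; wall tops 20 mm above this point. The jar's home.
- tray_bay (a point): Pulled-out tray of a blue plastic organiser, whose box (72 mm high, 146 mm wide) begins 63 to 75 mm from this point on its +x side: fingers that close along y on a tall thing in the bay stay clear of it. Front bay inside: 100 mm along x, 130 mm along y; walls 26 mm high. The tray slides along x (4 N); leave it. Point: middle of the bay's floor, 8 mm above the desk. The clamp's home, lying along y.
- board_top (a point): Bare square plywood offcut, 150 by 150 mm and 9 mm thick, fixed, with nothing on it: a spare spot. The point is the middle of its upper face.
- weeder_mid (a point): Bystander: steel three-pronged hand weeder with wooden handle, 260 mm long, lying along x, its prongs away from the robot. The point is near its middle, 15 mm above the desk. Not to be moved.
- padlock_mid (a point): Bystander: small brass padlock lying flat, 36 by 42 mm, 18 mm thick, with a steel shackle. The point is the middle of its body. Not to be moved.
- torch_mid (a point): Bystander: grey torch standing on its head, 54 mm across at the foot and 132 mm high. The point is on its axis half-way up. Not to be moved.
There are look-alikes about, which are no part of the job. Leave any purple, red or yellow look-alike of the part that bears jar_mid alone.

How it is judged (in metres and radians):
At the end, for the whole second after the job is handed in: Mug upright on the plate within 15 mm of its middle; jar upright on the floor of the caddy's square cell (20 mm each way); clamp flat on the floor of the tray's front bay (35 mm along x, 30 mm along y of its middle); all released and at rest (horizontal distance between mug_mid and plate_well below 0.015 m and z of mug_mid in the frame of plate_well between 0.04 and 0.052 m and angle between each of mug_mid, jar_mid's own z axis and vertical below 0.1 rad and x of jar_mid in the frame of caddy_cell between -0.02 and 0.02 m and y of jar_mid in the frame of caddy_cell between -0.02 and 0.02 m and z of jar_mid in the frame of caddy_cell between 0.049 and 0.061 m and x of clamp_mid in the frame of tray_bay between -0.035 and 0.035 m and y of clamp_mid in the frame of tray_bay between -0.03 and 0.03 m and z of clamp_mid in the frame of tray_bay between 0.007 and 0.019 m and (angle between clamp_mid's own z axis and vertical below 0.15 rad or angle between clamp_mid's own z axis and vertical above 2.99 rad) and linear speed of each of mug, jar, clamp below 0.03 m/s and angular speed of each of mug, jar, clamp below 0.3 rad/s); the robot touches nothing.
It fails at once if the weeder, padlock or torch was pushed 30 mm or more out of its place (distance of any of weeder_mid, padlock_mid, torch_mid from where it was at the start of the episode above 0.03 m).
It fails at once if jar was tipped over (angle between jar_mid's own z axis and vertical above 0.7 rad).
It fails at once if mug was tipped over (angle between mug_mid's own z axis and vertical above 0.7 rad).
It fails at once if the jar was dropped (over 1.2 m/s) or banged down (over 60 N) (linear speed of jar above 1.2 m/s or contact force between jar and caddy above 60 N or contact force between jar and tray above 60 N or contact force between jar and plate above 60 N or contact force between jar and board above 60 N or contact force between jar and table above 60 N).
It also fails if it takes over 114 s, if anything falls off the work surface, if the arm or the gripper's body presses on something with over 40 N, if the wrist force passes 120 N, or if a joint passes its speed limit or range.

### The arm

A 7-joint arm with a two-finger parallel gripper is mounted at the origin on the work surface. World frame = base frame: x ahead of the robot, y to its left, z up, the work surface at z = 0. Lengths are in mm, angles in degrees, forces in N, time in s.
With the tool pointing down it reaches from about 425 to 825 mm from the base axis. Payload 3.6 kg.
Tool frame: the origin (TCP) lies at the very end of the fingers, on their centre line; the grasp point (between the pads) lies behind it (robot.grip_point_offset is the z of the grasp point in the tool frame, in mm); z points along the fingers, y is the direction in which the jaws open and shut (so a half turn about z gives the same grasp; the last joint's range is limited). The gripper opens to 93 mm and grips with 3 to 60 N. Pads are 15 mm wide; open, the fingers measure 128 mm over their backs; the gripper's body (75 mm by 188 mm) begins 65 mm behind the grasp point.
Start: joints at [-74.513, 35.231, -0.722, 81.555, 0.464, 63.22, -2.315], TCP at [190.064, 621.558, 180.54] pointing down, gripper open.
Joint ranges: [-178.69, 178.69], [-17.37, 117.87], [-77.05, 75.6], [15.02, 138.74], [-78.02, 258.01], [0.78, 113.62], [-162.83, 162.83]. Speed limits (degrees/s): [159.86, 159.86, 180, 180, 180, 180, 180].

### API

Orientations are given as [roll, pitch, yaw] about the fixed x, y, z axes, in that order (R = Rz(yaw) Ry(pitch) Rx(roll)).
In Python, from plant import robot gives the robot as it stands. The module is installed in compiled form; this text tells all that it offers.
- The arm moves only by the tool drive_tool, never from a script. Its argument "targets" is text: rows parted by semicolons, each of 6 numbers parted by spaces: the shift along the tool's x, y, z in m, then the turn, a rotation vector about the tool's x, y, z in rad. In form: tx ty tz ax ay az; .... A call has 1 to 12 rows; each row is the pose to reach, as a shift and turn from the pose commanded when the call began, along the tool's axes at that moment; what a row does not reach only later rows make up. A row lasts 1/12 s, in which the tool goes at most 41.7 mm and 7.16 degrees, less where a joint would pass 70% of its speed; a pose out of reach is approached as far as the arm can. A call with a gripper value outside its range is refused whole. "grip" is the finger opening in m, from 0 to 0.093, set as the call begins (left out, the last holds). The fingers move at their own pace and stop on an object; "newtons" is the grip in N (left out, the last holds). Time passes only in rows, so rows that repeat a pose let the fingers close. It gives the time, the measured TCP pose, the force and the opening at its end, in the units of the state.
- robot.state(): the state, without advancing time (a new reading comes with each control period).
- robot.grab_frame(name): name is "scene" or "top"; returns the picture (400x640x3 uint8, blue, green, red); there is no depth.
- robot.camera_params(name): a dict with "camera_matrix" (3x3 intrinsics, pixels), "xyz" and "orientation" of the camera in the world. Camera axes: x right, y down, z forward; pixel columns grow to the right and rows downward; lengths in mm; the calibration is good to about 2 mm. A picture is of the moment at which its call begins. camera_params takes no time and is no camera call.
- robot.sign_off(): hands the job in, once; it reports no verdict.
The state is a dict: "clock": time; "joints": joint angles; "qd": joint speeds; "effort": joint torques, N m; "tool_pos": TCP position; "tool_rot": TCP orientation; "ft_force": force on the tool from outside, world axes, zero at the start; "ft_torque": the same for the moment, N m; "width": finger opening in mm.
Only numpy, scipy, OpenCV 4.12 (cv2) and the standard library are available. Lean on these libraries where they do the work, as an engineer would, in place of code of your own. Each camera call takes 0.05 s, during which the arm holds its last target.

## Working session

There is one attempt and no reset: what is moved stays moved. The work goes in short steps, Python scripts to look and compute and a tool call to move; the robot and the scene stay as the last step left them, time stands still between calls to the robot, and variables do not carry over. Pictures are saved under pics/ and viewed, and the job is handed in when it is done.

Besides the shell and the picture viewer there is one more tool, called as name(argument=value, ...) on one line, values as JSON. drive_tool: Moves the arm, as the interface text tells. Its arguments: {"type":"object","properties":{"targets":{"type":"string"},"grip":{"type":"number"},"newtons":{"type":"number"}},"required":["targets"]}

```bash
mkdir -p pics; ls; python3 - <<'E'
from plant import robot
import cv2
for n in ("scene","top"):
    im=robot.grab_frame(n); cv2.imwrite(f"pics/{n}0.png",im)
    print(n,robot.camera_params(n))
print(robot.state(), robot.grip_point_offset)
E
```

```text
pics
scene {'camera_matrix': array([[370.09212064,   0.        , 321.37284918],
       [  0.        , 370.09212064, 196.58042691],
       [  0.        ,   0.        ,   1.        ]]), 'xyz': array([1017.00065931, -370.67545048,  822.43423912]), 'orientation': array([-141.03022099,    0.20794326,   53.1550909 ])}
top {'camera_matrix': array([[511.9038694 ,   0.        , 320.64619197],
       [  0.        , 511.9038694 , 200.18050621],
       [  0.        ,   0.        ,   1.        ]]), 'xyz': array([ 440.92859327,   -7.21780435, 1371.49629169]), 'orientation': array([-176.0890407 ,    0.84736035,  -90.56095337])}
{'clock': 0.1, 'joints': array([-74.51306275,  35.28333832,  -0.72307447,  81.63019346,
         0.4648235 ,  63.21950545,  -2.31574654]), 'qd': array([-0.03026947, -0.09942909, -0.03131844, -0.20026988, -0.03407508,
       -0.07606478,  0.05926889]), 'effort': array([ 1.16213963e-03, -4.60044265e+01,  2.09852667e-01, -1.66244566e+01,
       -6.11867616e-02,  1.69612578e-02,  1.41554956e-04]), 'tool_pos': array([189.86039576, 620.83116489, 179.51256006]), 'tool_rot': array([-1.79869865e+02,  2.09346497e-03,  1.62997965e+02]), 'ft_force': array([-0.1908065 ,  0.22206273,  0.0801219 ]), 'ft_torque': array([-0.00745571,  0.01655437, -0.0182547 ]), 'width': 92.83504506323308} -18.8
```

View pics/scene0.png

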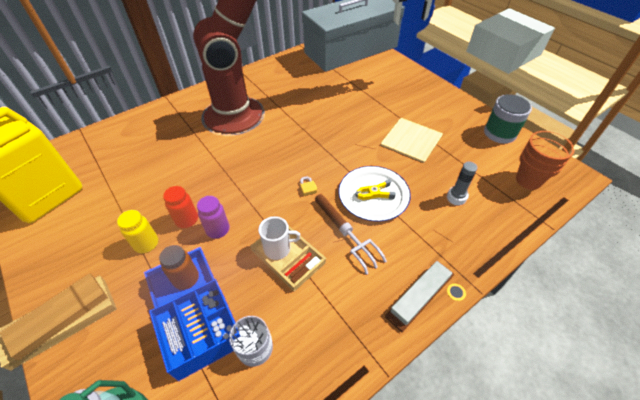

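View pics/top0.png

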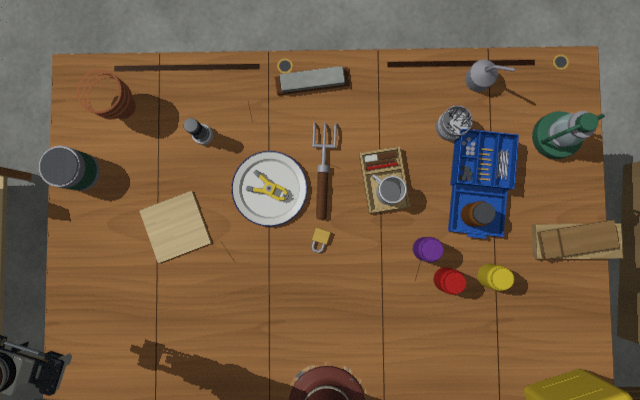

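The top view shows the brown jar at (480,213) in the blue tray, the mug at (391,190) in the caddy, and the clamp at (270,188) on the plate. The look-alike jars are purple (428,249), red (452,281) and yellow (497,277). The one to move is the brown one, because it is brown with a dark cap and stands in the tray. I'll check that in enlarged crops.

```bash
cat > h.py <<'E'
import numpy as np, cv2
from scipy.spatial.transform import Rotation as R
from plant import robot
def cam(n):
    p=robot.camera_params(n); return p["camera_matrix"],np.array(p["xyz"]),R.from_euler('xyz',p["orientation"],degrees=True).as_matrix()
def ray(n,uv,z):
    K,c,Rm=cam(n); uv=np.atleast_2d(np.asarray(uv,float))
    d=np.c_[uv,np.ones(len(uv))]@np.linalg.inv(K).T@Rm.T
    return c+d*((z-c[2])/d[:,2])[:,None]
def proj(n,P):
    K,c,Rm=cam(n); q=(np.atleast_2d(P)-c)@Rm@K.T; return q[:,:2]/q[:,2:]
E
python3 - <<'E'
import cv2
t=cv2.imread('pics/top0.png'); s=cv2.imread('pics/scene0.png')
def crop(im,x0,y0,x1,y1,f,n): cv2.imwrite(f'pics/{n}.png',cv2.resize(im[y0:y1,x0:x1],None,fx=f,fy=f,interpolation=cv2.INTER_CUBIC))
crop(t,350,120,530,250,4.4,'c_right'); crop(t,130,110,350,270,3.6,'c_left'); crop(s,130,180,340,320,3.8,'c_scene')
E
```

```text
(no output)
```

View pics/c_right.png

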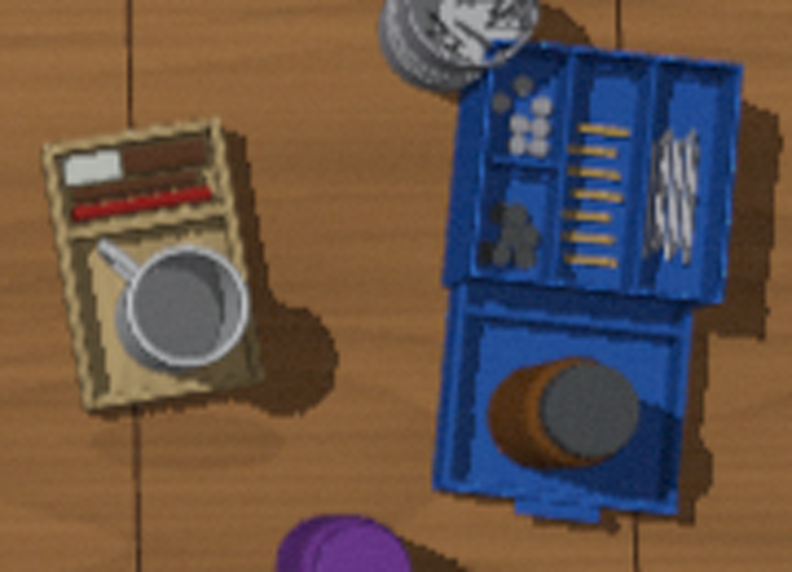

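View pics/c_left.png

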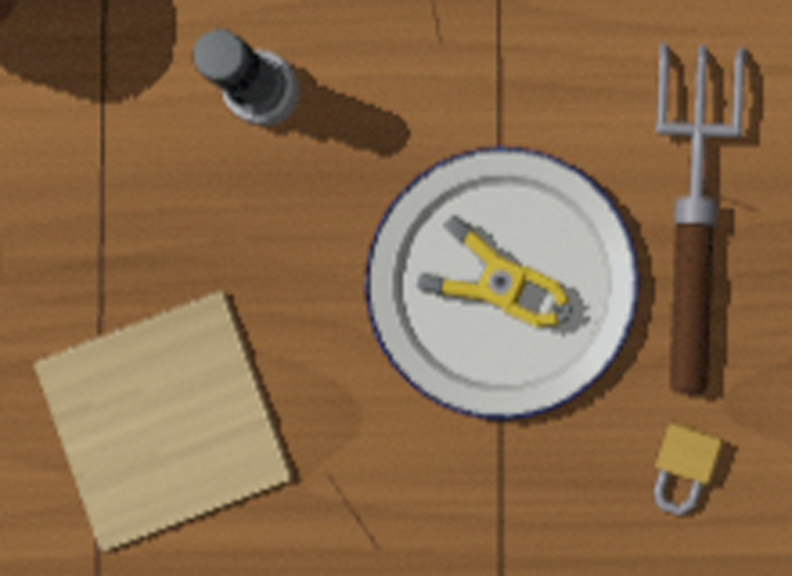

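View pics/c_scene.png

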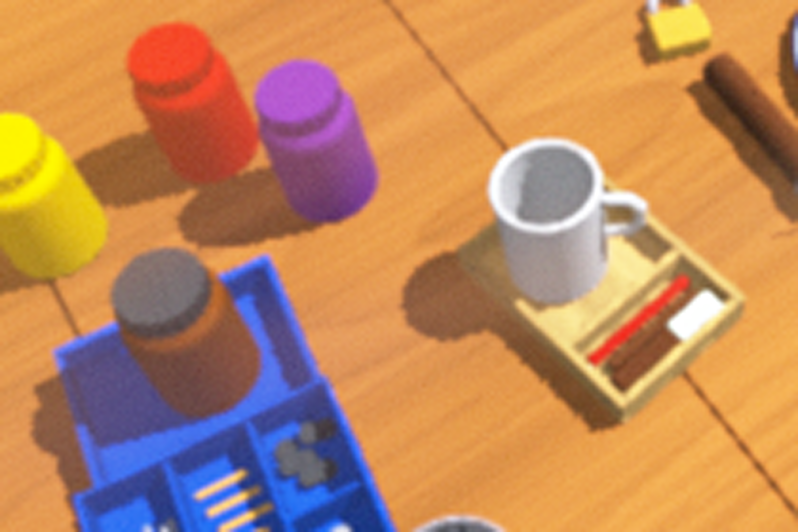

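```bash
cat > m.py <<'E'
from h import *
t=cv2.imread('pics/top0.png'); s=cv2.imread('pics/scene0.png')
hsv=cv2.cvtColor(t,cv2.COLOR_BGR2HSV)
L=lambda x,y:(130+x/3.6-.4,110+y/3.6-.4)
Rr=lambda x,y:(350+x/4.4-.4,120+y/4.4-.4)
def big(m,win):
    M=np.zeros_like(m); x0,y0,x1,y1=win; M[y0:y1,x0:x1]=m[y0:y1,x0:x1]
    c=max(cv2.findContours(M,cv2.RETR_EXTERNAL,cv2.CHAIN_APPROX_NONE)[0],key=cv2.contourArea); return c[:,0,:]
# plate: everything not wood-ish: low saturation
m=((hsv[...,1]<70)&(hsv[...,2]>110)).astype(np.uint8)*255
c=big(m,(220,140,320,240)); h=cv2.convexHull(c)[:,0,:]
P=ray('top',h,17); e=cv2.minEnclosingCircle(P[:,:2].astype(np.float32)); print('plate rim',e)
ell=cv2.fitEllipse(h); print('plate ell ctr at z17',ray('top',ell[0],17), ell)
# board
m=cv2.inRange(hsv,(15,40,140),(35,140,255)); c=big(m,(130,180,220,270)); r=cv2.minAreaRect(c); b=cv2.boxPoints(r)
B=ray('top',b,9)[:,:2]; print('board',B.mean(0),np.linalg.norm(np.diff(B,axis=0),axis=1),B)
# clamp
m=cv2.inRange(hsv,(20,120,100),(35,255,255)); c=big(m,(235,155,305,225)); print('clamp bbox',cv2.boundingRect(c),'minrect',cv2.minAreaRect(c))
pv=ray('top',[L(500,281)],30)[0]; tip=ray('top',[L(568,312)],30)[0]; h1=ray('top',[L(425,283)],30)[0];h2=ray('top',[L(450,222)],30)[0]
print('pivot',pv,'tip',tip,np.linalg.norm(tip-pv),'h',h1,h2,np.linalg.norm((h1+h2)/2-pv)); d=tip-(h1+h2)/2; print('clamp yaw',np.degrees(np.arctan2(d[1],d[0])))
# mug rim
print('mug rim ctr',ray('top',[Rr(187,306)],98), 'handle tip',ray('top',[Rr(105,247)],6+80))
print('rim l/r',ray('top',[Rr(126,306),Rr(249,306),Rr(187,244),Rr(187,368)],98))
print('jar cap',ray('top',[Rr(590,411)],119),ray('top',[Rr(541,411),Rr(639,411),Rr(590,362),Rr(590,460)],119))
C=ray('top',[Rr(43,148),Rr(217,120),Rr(262,378),Rr(88,410)],26); print('caddy outer',C[:,:2],np.linalg.norm(np.diff(C,axis=0),axis=1))
C=ray('top',[Rr(63,222),Rr(226,199)],26); print('divider',C)
T=ray('top',[Rr(435,490),Rr(677,515),Rr(693,305),Rr(452,285)],30); print('tray',T[:,:2],np.linalg.norm(np.diff(T,axis=0),axis=1))
# scene checks
S=lambda x,y:(130+x/3.8-.4,180+y/3.8-.4)
print('scene mug rim',ray('scene',[S(548,186)],98),'jar cap',ray('scene',[S(165,292)],119))
print('scene look jar purple top',ray('top',[(428,246)],111))
print('torch',ray('top',[L(222,55)],132),'padlock',ray('top',[L(690,452)],9),'weeder',ray('top',[L(690,390),L(697,130),L(665,45),L(745,45)],15))
E
python3 m.py
```

```text
plate rim ((567.79150390625, 148.77328491210938), 98.88282012939453)
plate ell ctr at z17 [[567.37310596 148.53920298  17.        ]] ((269.1791687011719, 188.1200408935547), (73.2733383178711, 74.04012298583984), 37.797210693359375)
board [468.69037742 404.61946435] [151.42088908 153.05135088 150.26071639] [[514.6801002  502.98855532]
 [565.75885256 360.44296013]
 [422.42775222 306.76883523]
 [371.89480471 448.27750671]]
clamp bbox (253, 174, 35, 27) minrect ((270.60003662109375, 189.30001831054688), (32.64659118652344, 18.782970428466797), 26.56505012512207)
pivot [567.4088281  148.86267595  30.        ] tip [544.10634101  99.15427308  30.        ] 54.89928251757216 h [566.55236872 203.88594615  30.        ] [611.29810142 185.49510511  30.        ] 50.62753771293076
clamp yaw -115.13266869435193
mug rim ctr [[ 553.82373358 -167.60344612   98.        ]] handle tip [[ 589.34688348 -122.8688141    86.        ]]
rim l/r [[ 554.20743705 -133.10622424   98.        ]
 [ 553.4340553  -202.63783899   98.        ]
 [ 589.13828121 -168.28482526   98.        ]
 [ 518.64177131 -166.92462516   98
[... 456 characters left out ...]
757729   26.        ]
 [ 624.41004685 -201.27805761   26.        ]]
tray [[ 448.8171832  -320.67957782]
 [ 432.65792534 -462.79964551]
 [ 557.10838177 -476.50453187]
 [ 570.66112523 -334.03934803]] [143.03578313 125.20279556 143.10836964]
scene mug rim [[ 556.52184729 -168.85821627   98.        ]] jar cap [[ 500.13874737 -388.00180011  119.        ]]
scene look jar purple top [[ 412.13200959 -250.90082383  111.        ]]
torch [[715.05330797 326.9154838  132.        ]] padlock [[441.16651833  11.28452962   9.        ]] weeder [[486.69684024  10.75349799  15.        ]
 [679.86785922   3.64285387  15.        ]
 [744.16663672  26.85891257  15.        ]
 [743.3858361  -32.77883359  15.        ]]
```

```bash
cat > g.py <<'E'
import sys
from h import *
# g.py x y z phi : phi = world angle of jaw (tool y) direction, deg (mod 180 choice as given)
x,y,z,phi=map(float,sys.argv[1:5])
s=robot.state(); Rm=R.from_euler('xyz',s['tool_rot'],degrees=True)
Rt=R.from_euler('xyz',[180,0,phi+90],degrees=True)
d=Rm.inv().apply(np.array([x,y,z])-s['tool_pos'])/1000
a=(Rm.inv()*Rt).as_rotvec()
print('pos',s['tool_pos'].round(1),'rot',s['tool_rot'].round(1),'w',round(s['width'],1),'F',s['ft_force'].round(1),'t',s['clock'])
print('row',d.round(4),a.round(4),'rows>=',round(max(np.linalg.norm(d)/.0417,np.degrees(np.linalg.norm(a))/7.16),1), 'q',s['joints'].round(0))
E
python3 g.py 567.4 148.9 130 -25
```

```text
pos [189.9 620.8 179.5] rot [-179.9    0.   163. ] w 92.8 F [-0.2  0.2  0.1] t 0.1
row [-0.499  -0.3408  0.0503] [-1.7000e-03  2.0000e-03  1.7104e+00] rows>= 14.5 q [-75.  35.  -1.  82.   0.  63.  -2.]
```

drive_tool(targets="-0.499 -0.341 0.03 0 0 1.71;-0.499 -0.341 0.03 0 0 1.71;-0.499 -0.341 0.03 0 0 1.71;-0.499 -0.341 0.03 0 0 1.71;-0.499 -0.341 0.03 0 0 1.71;-0.499 -0.341 0.03 0 0 1.71;-0.499 -0.341 0.03 0 0 1.71;-0.499 -0.341 0.03 0 0 1.71;-0.499 -0.341 0.05 0 0 1.71;-0.499 -0.341 0.05 0 0 1.71;-0.499 -0.341 0.05 0 0 1.71;-0.499 -0.341 0.05 0 0 1.71", grip=0.062)

```text
clock: 1.1
tool_pos: [501.9, 230.7, 143.3]
tool_rot: [-180.0, 0.0, 76.7]
ft_force: [0.1, -0.0, 0.2]
width: 62.2
```

```bash
python3 g.py 567.4 148.9 90 -25
```

```text
pos [501.9 230.7 143.3] rot [-180.     0.    76.7] w 62.2 F [ 0.1 -0.   0.2] t 1.1
row [-0.0646  0.0826  0.0532] [-5.000e-04  1.000e-04  2.046e-01] rows>= 2.8 q [-42.  30.  23. 101. -15.  51. -26.]
```

drive_tool(targets="-0.065 0.083 0.053 0 0 0.205;-0.065 0.083 0.053 0 0 0.205;-0.065 0.083 0.053 0 0 0.205;-0.065 0.083 0.053 0 0 0.205;-0.065 0.083 0.053 0 0 0.205;-0.065 0.083 0.053 0 0 0.205;-0.065 0.083 0.053 0 0 0.205")

```text
clock: 1.68
tool_pos: [566.9, 152.7, 90.9]
tool_rot: [-179.9, -0.1, 65.5]
ft_force: [0.0, 1.1, 0.0]
width: 62.0
```

```bash
python3 g.py 567.4 148.9 8 -25
```

```text
pos [566.9 152.7  90.9] rot [-1.799e+02 -1.000e-01  6.550e+01] w 62.0 F [0.  1.1 0. ] t 1.6833
row [-0.0033  0.0021  0.0829] [-0.001  -0.0013  0.0084] rows>= 2.0 q [-32.  37.  24.  99. -20.  48. -23.]
```

drive_tool(targets="-0.003 0.002 0.03 0 0 0.008;-0.003 0.002 0.055 0 0 0.008;-0.003 0.002 0.075 0 0 0.008;-0.003 0.002 0.082 0 0 0.008;-0.003 0.002 0.082 0 0 0.008;-0.003 0.002 0.082 0 0 0.008;-0.003 0.002 0.082 0 0 0.008")

```text
clock: 2.27
tool_pos: [569.4, 147.7, 10.2]
tool_rot: [179.9, -0.1, 64.9]
ft_force: [0.1, -0.2, 0.4]
width: 61.9
```

```bash
python3 g.py 567.4 148.9 8 -25;python3 -c "
from h import *
im=robot.grab_frame('scene');cv2.imwrite('pics/s1.png',cv2.resize(im[140:250,290:450],None,fx=4,fy=4))"
```

```text
pos [569.4 147.7  10.2] rot [ 1.799e+02 -1.000e-01  6.490e+01] w 61.9 F [ 0.1 -0.2  0.4] t 2.2667
row [ 0.0002 -0.0023  0.0022] [ 0.0023 -0.002  -0.0016] rows>= 0.1 q [-29.  43.  21. 102. -23.  38. -20.]
```

View pics/s1.png

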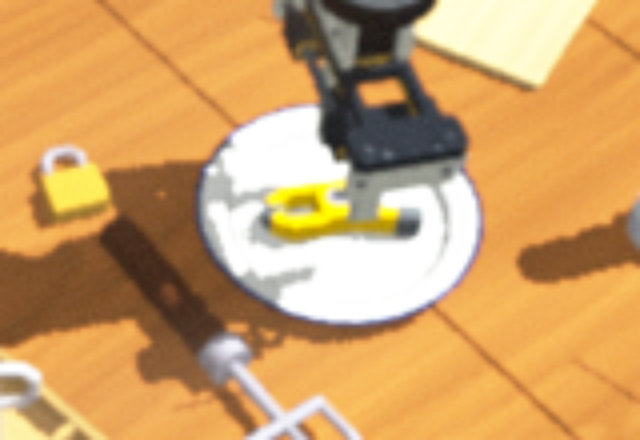

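The fingers straddle the clamp's pivot block: the near finger is at crop (365,200), with the jaws to its left and a handle end to its right. Closing the grip.

drive_tool(targets="0 -0.002 0.001 0 0 0;0 -0.002 0.001 0 0 0;0 -0.002 0.001 0 0 0;0 -0.002 0.001 0 0 0;0 -0.002 0.001 0 0 0;0 -0.002 0.001 0 0 0", grip=0.02, newtons=25)

```text
clock: 2.82
tool_pos: [566.4, 147.6, 7.6]
tool_rot: [180.0, 0.0, 64.8]
ft_force: [-0.1, 0.4, 0.5]
width: 26.6
```

```bash
python3 g.py 567.4 148.9 80 -25
```

```text
pos [566.4 147.6   7.6] rot [180.    0.   64.8] w 26.6 F [-0.1  0.4  0.5] t 2.8167
row [ 0.0016  0.0004 -0.0724] [ 0.      0.0001 -0.0027] rows>= 1.7 q [-29.  43.  21. 103. -23.  38. -20.]
```

drive_tool(targets="0 0 0 0 0 0;0 0 0 0 0 0")

```text
clock: 2.98
tool_pos: [566.4, 147.6, 7.6]
tool_rot: [-180.0, 0.0, 64.8]
ft_force: [0.2, 0.1, -0.2]
width: 20.2
```

```bash
python3 -c "
from h import *
im=robot.grab_frame('scene');a=cv2.resize(im[150:230,310:430],None,fx=5,fy=5)
cv2.imwrite('pics/s2.png',a);print(robot.state()['width'])"
```

```text
20.42988155729733
```

View pics/s2.png

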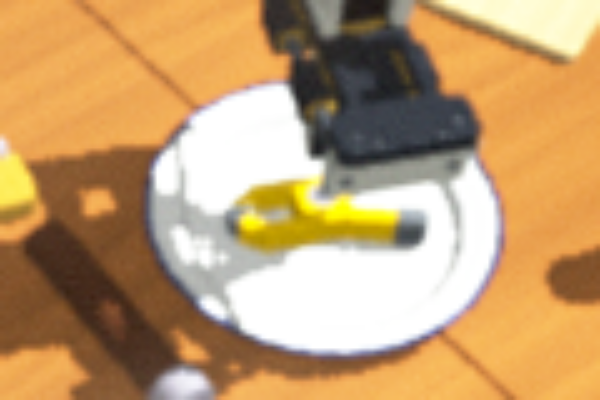

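```bash
python3 -c "
from h import *
im=robot.grab_frame('top');a=cv2.resize(im[130:240,210:330],None,fx=5,fy=5)
cv2.imwrite('pics/t2.png',a);print(robot.state()['width'])"
```

```text
20.46350386873624
```

View pics/t2.png

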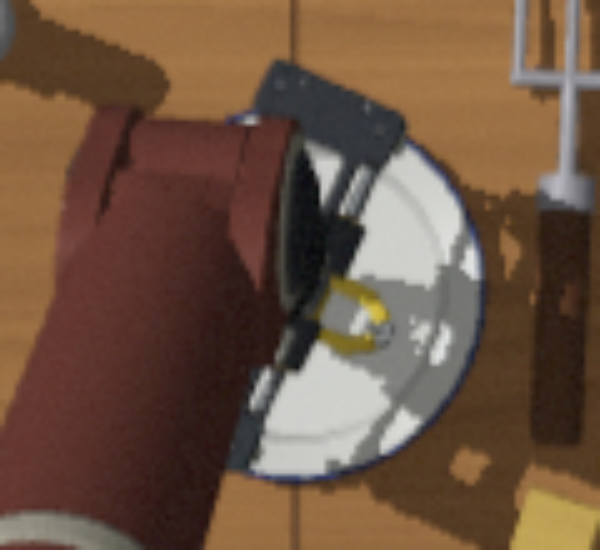

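```bash
python3 - <<'E'
from h import *
u=np.array([.905,-.426,0])
a=proj('scene',[np.array([569.4,147.7,10])+31*u,np.array([569.4,147.7,10])-31*u]); print('img1 crop',(a-[290,140])*4)
c=np.array([566.4,147.6,7.6])
a=proj('scene',[c+10*u,c-10*u,c,c+[0,0,30]]); print('img2 crop',(a-[310,150])*5)
x=np.array([-.426,-.905,0]);p=np.array([567.4,148.9,17.])
print('pivot,tip,h', (proj('scene',[p,p+55*x,p-58*x+25*u,p-58*x-25*u])-[310,150])*5)
print((proj('scene',[p,p+55*x,p-58*x+25*u,p-58*x-25*u])))
E
python3 -c "
import cv2
s=cv2.imread('pics/scene0.png');cv2.imwrite('pics/s0c.png',cv2.resize(s[150:230,310:430],None,fx=5,fy=5))"
```

```text
img1 crop [[348.5528053  246.44932248]
 [323.30060883 180.5023054 ]]
img2 crop [[320.58880282 228.93626481]
 [310.48978674 202.44247304]
 [315.50978723 215.61195873]
 [321.16009027 181.39139776]]
pivot,tip,h [[320.15322341 205.07473413]
 [226.11670475 220.44511326]
 [432.33252769 222.29920972]
 [404.08183406 156.82036017]]
[[374.03064468 191.01494683]
 [355.22334095 194.08902265]
 [396.46650554 194.45984194]
 [390.81636681 181.36407203]]
```

View pics/s0c.png

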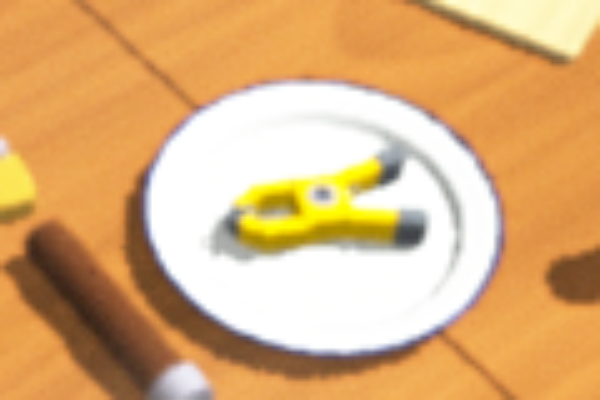

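drive_tool(targets="0 0 -0.03 0 0 0;0 0 -0.06 0 0 0;0 0 -0.08 0 0 0;0 0 -0.08 0 0 0;0 0 -0.08 0 0 0;0 0 -0.08 0 0 0", grip=0.062)

```text
clock: 3.58
tool_pos: [565.4, 147.8, 86.8]
tool_rot: [-179.9, 0.1, 64.9]
ft_force: [-0.7, -0.2, -1.2]
width: 55.7
```

```bash
python3 - <<'E'
from h import *
im=robot.grab_frame('scene'); s=robot.state(); print(s['tool_pos'],s['width'],s['tool_rot'])
Rm=R.from_euler('xyz',s['tool_rot'],degrees=True).as_matrix(); w=s['width']/2
a=proj('scene',[s['tool_pos']+Rm[:,1]*w,s['tool_pos']-Rm[:,1]*w,s['tool_pos']]); print(a)
o=cv2.resize(im[130:240,310:430],None,fx=5,fy=5,interpolation=cv2.INTER_CUBIC)
for q in a: cv2.circle(o,tuple(int(v) for v in (q-[310,130])*5+2),4,(0,0,255),-1)
cv2.imwrite('pics/s3.png',o)
E
```

```text
[565.13452306 147.67990944  86.30022633] 58.86691144482787 [-1.79863799e+02  9.67745884e-02  6.48563602e+01]
[[379.15541974 182.28036684]
 [372.72948147 166.39413622]
 [375.88402975 174.19282326]]
```

View pics/s3.png

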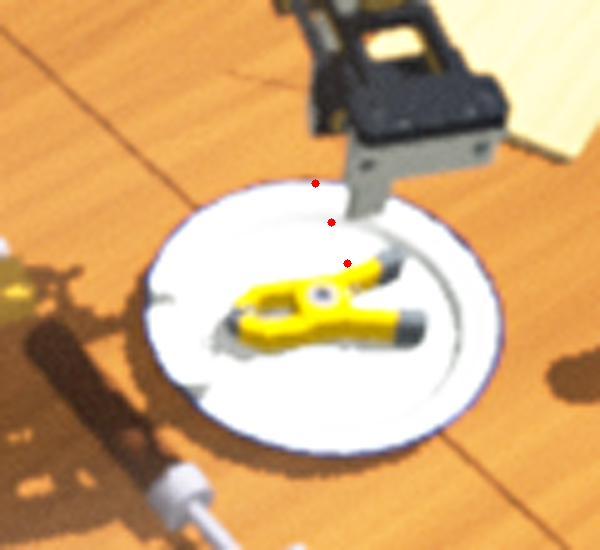

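```bash
python3 - <<'E'
from h import *
im=robot.grab_frame('top'); s=robot.state(); print(s['tool_pos'],s['width'],s['tool_rot'])
Rm=R.from_euler('xyz',s['tool_rot'],degrees=True).as_matrix(); w=s['width']/2
a=proj('top',[s['tool_pos']+Rm[:,1]*w,s['tool_pos']-Rm[:,1]*w,s['tool_pos']]); print(a)
o=cv2.resize(im[110:240,200:340],None,fx=5,fy=4.5,interpolation=cv2.INTER_CUBIC)
for q in a: cv2.circle(o,tuple(int(v) for v in (q-[200,110])*[5,4.5]+2),4,(0,0,255),-1)
cv2.imwrite('pics/t3.png',o)
E
```

```text
[565.10275234 147.64774516  86.14221885] 60.8886434390445 [-1.79854571e+02  1.12197475e-01  6.48532946e+01]
[[271.46639585 175.59622332]
 [261.2869117  197.43587893]
 [266.38365493 186.50103045]]
```

View pics/t3.png

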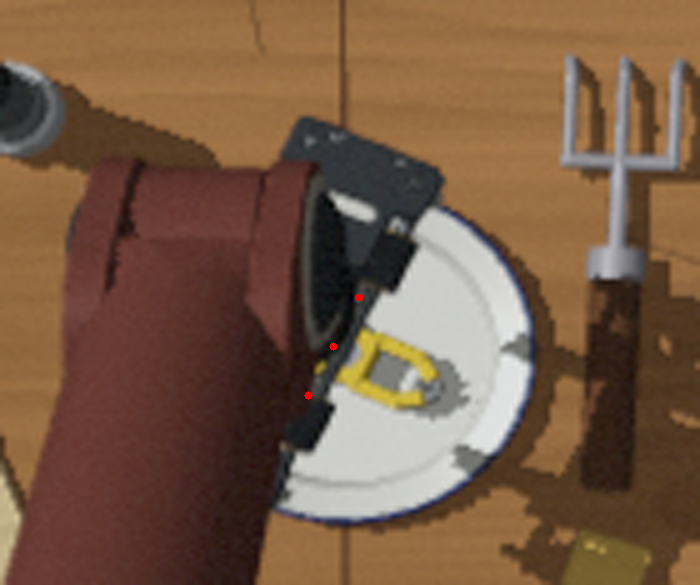

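```bash
python3 - <<'E'
from h import *
im=cv2.imread('pics/top0.png')
s=np.array([189.86,620.83,179.5]); ang=np.radians(73); u=np.array([np.cos(ang),np.sin(ang),0])
P=[s,s+46*u,s-46*u,s+[0,0,65],s+[0,0,84]+94*u,s+[0,0,84]-94*u]
a=proj('top',P);print(a)
o=cv2.resize(im[290:400,0:150],None,fx=5,fy=5,interpolation=cv2.INTER_CUBIC)
for q in a: cv2.circle(o,tuple(int(v) for v in (q-[0,290])*5+2),4,(0,0,255),-1)
cv2.imwrite('pics/t0c.png',o)
E
```

```text
[[ 57.118446   346.94384232]
 [ 38.36120305 341.14894703]
 [ 75.92464337 352.75386166]
 [ 41.36518827 353.43806633]
 [ -4.72578031 342.73055215]
 [ 77.77957469 368.30552956]]
```

View pics/t0c.png

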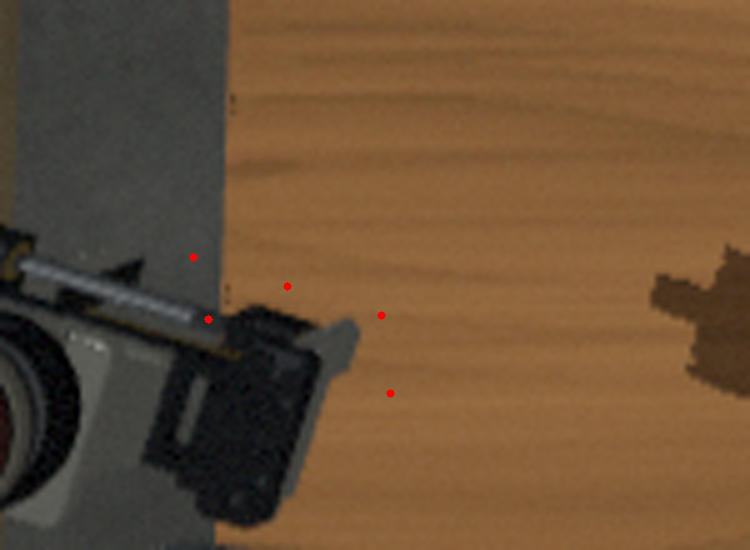

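```bash
python3 - <<'E'
from h import *
from scipy.optimize import least_squares
obs=[('scene',[565.13,147.68,86.3],[-179.86,.1,64.86],+1,58.9,(383.3,172.8)),
     ('top',[189.86,620.83,179.5],[-179.87,0,163],-1,92.8,(70.2,356.5))]
def res(v):
    r=[]
    for n,p,o,sg,w,uv in obs:
        Rm=R.from_euler('xyz',o,degrees=True).as_matrix()
        P=np.array(p)+Rm@np.array([v[0],sg*(w/2+v[1]),v[2]])
        r+=list(proj(n,P)[0]-uv)
    return r
s=least_squares(res,[0,0,0]);print(s.x,s.fun)
E
```

```text
[ -1.29192323   8.07252975 -43.96040766] [-1.59464723  0.50693947 -0.30800278  1.34098885]
```

The view shows the fingertip at about (383,173) px. The reported TCP projects well below that. Two views fitted together put the visible fingertips about 40 mm above the reported TCP, which explains why the fingers closed over the top of the clamp. I'll descend in small steps, checking the picture and the force.

```bash
python3 g.py 567.4 148.9 0 -25
```

```text
pos [565.1 147.6  86.1] rot [-1.799e+02  1.000e-01  6.490e+01] w 60.9 F [0.2 0.2 0.1] t 3.6833
row [0.0023 0.0018 0.0861] [-0.0025  0.002  -0.0026] rows>= 2.1 q [-32.  37.  24. 100. -20.  48. -23.]
```

drive_tool(targets="0.002 0.002 0.03 -0.0025 0.002 0;0.002 0.002 0.055 -0.0025 0.002 0;0.002 0.002 0.075 -0.0025 0.002 0;0.002 0.002 0.081 -0.0025 0.002 0;0.002 0.002 0.085 -0.0025 0.002 0;0.002 0.002 0.086 -0.0025 0.002 0;0.002 0.002 0.086 -0.0025 0.002 0;0.002 0.002 0.086 -0.0025 0.002 0")

```text
clock: 4.35
tool_pos: [570.0, 148.7, 2.7]
tool_rot: [179.8, -0.2, 64.8]
ft_force: [0.5, -0.8, 1.0]
width: 61.8
```

```bash
cat > v.py <<'E'
import sys
from h import *
n,x0,y0,x1,y1,f,out=sys.argv[1],*map(int,sys.argv[2:7]),sys.argv[7]
im=robot.grab_frame(n); s=robot.state(); print(s['tool_pos'].round(1),s['width'].round(1),s['tool_rot'].round(1),s['ft_force'].round(1))
cv2.imwrite(f'pics/{out}.png',cv2.resize(im[y0:y1,x0:x1],None,fx=f,fy=f,interpolation=cv2.INTER_CUBIC))
cv2.imwrite(f'pics/{out}_full.png',im)
E
python3 v.py scene 310 130 430 240 5 s4
```

```text
Traceback (most recent call last):
  File "v.py", line 4, in <module>
    im=robot.grab_frame(n); s=robot.state(); print(s['tool_pos'].round(1),s['width'].round(1),s['tool_rot'].round(1),s['ft_force'].round(1))
                                                                          ^^^^^^^^^^^^^^^^
AttributeError: 'float' object has no attribute 'round'
```

```bash
sed -i "s/s\['width'\].round(1)/round(s['width'],1)/" v.py; python3 v.py scene 310 130 430 240 5 s4
```

```text
[569.9 148.8   2.7] 62.0 [179.8  -0.2  64.9] [ 0.   0.6 -0.2]
```

View pics/s4.png

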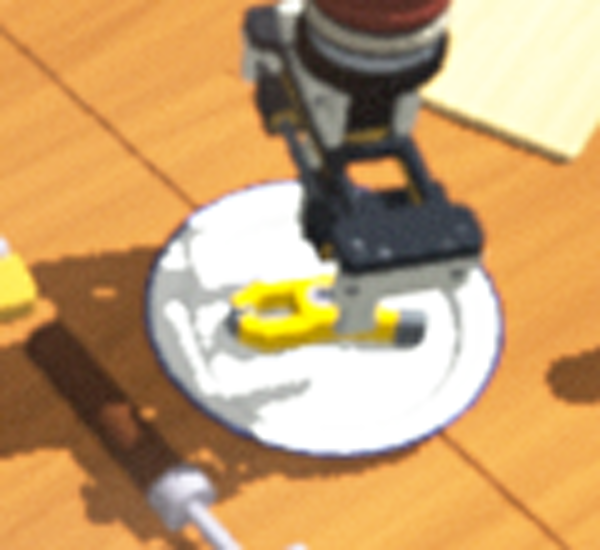

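```bash
cat > fit.py <<'E'
from h import *
from scipy.optimize import least_squares
obs=[('scene',[565.13,147.68,86.3],[-179.86,.1,64.86],+1,58.9,(383.3,172.8)),
     ('scene',[569.9,148.8,2.7],[179.8,-.2,64.9],+1,62,(381.6,196.8)),
     ('top',[189.86,620.83,179.5],[-179.87,0,163],-1,92.8,(70.2,356.5))]
def res(v,obs=obs):
    r=[]
    for n,p,o,sg,w,uv in obs:
        Rm=R.from_euler('xyz',o,degrees=True).as_matrix()
        P=np.array(p)+Rm@np.array([v[0],sg*(w/2+v[1]),v[2]])
        r+=list(proj(n,P)[0]-uv)
    return r
if __name__=='__main__':
    s=least_squares(res,[0,0,0]);print(s.x,np.round(s.fun,1))
    s=least_squares(lambda v:res(v,obs[:2])+[v[1]-12],[0,0,0]);print(s.x,np.round(s.fun,1))
E
python3 fit.py
```

```text
[  2.18484923   5.68200778 -37.57075463] [-0.9  1.3 -1.4 -0.7 -0.4  1.9]
[  2.16462483  12.0297773  -46.15148828] [ 0.3  0.8 -0.3 -1.   0. ]
```

drive_tool(targets="-0.003 -0.002 0.005 0 0 0;-0.003 -0.002 0.01 0 0 0;-0.003 -0.002 0.014 0 0 0;-0.003 -0.002 0.016 0 0 0;-0.003 -0.002 0.016 0 0 0")

```text
clock: 4.87
tool_pos: [565.4, 146.7, -15.2]
tool_rot: [179.9, -0.1, 64.8]
ft_force: [0.5, -1.3, -0.9]
width: 62.2
```

```bash
python3 v.py scene 310 130 430 240 5 s5
```

```text
[565.8 146.8 -14.8] 61.9 [ 1.799e+02 -1.000e-01  6.490e+01] [ 0.9 -0.1  0.5]
```

View pics/s5.png

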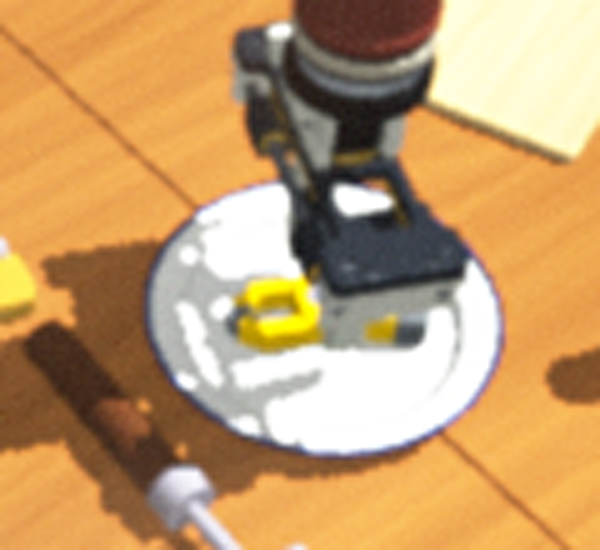

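drive_tool(targets="0 0.001 0.004 0 0 0;0 0.001 0.008 0 0 0;0 0.001 0.011 0 0 0;0 0.001 0.013 0 0 0;0 0.001 0.013 0 0 0;0 0.001 0.013 0 0 0")

```text
clock: 5.42
tool_pos: [566.8, 146.4, -27.6]
tool_rot: [179.9, -0.1, 64.8]
ft_force: [-0.1, -1.1, 0.0]
width: 62.0
```

```bash
python3 v.py scene 310 130 430 240 5 s6
```

```text
[567.  146.4 -27.4] 62.0 [ 1.799e+02 -1.000e-01  6.480e+01] [ 0.2 -0.3  0.6]
```

View pics/s6.png

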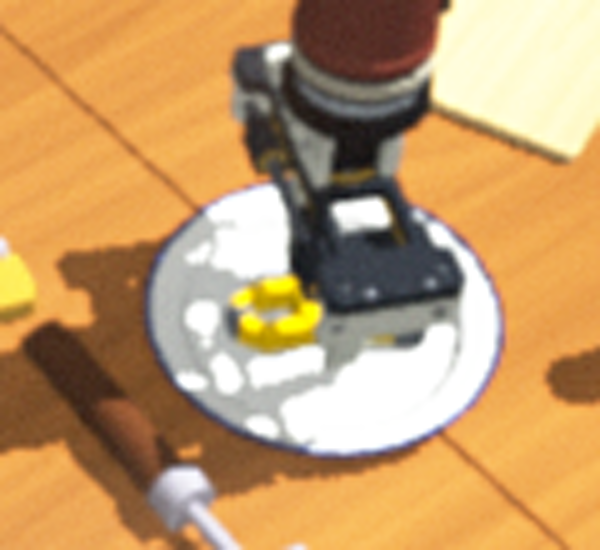

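drive_tool(targets="0 0.001 0.001 0 0 0;0 0.001 0.001 0 0 0;0 0.001 0.001 0 0 0;0 0.001 0.001 0 0 0;0 0.001 0.001 0 0 0;0 0.001 0.001 0 0 0;0 0.001 0.001 0 0 0;0 0.001 0.001 0 0 0", grip=0.02)

```text
clock: 6.13
tool_pos: [567.8, 146.0, -28.3]
tool_rot: [179.9, -0.1, 64.9]
ft_force: [-0.3, -0.3, 0.2]
width: 33.7
```

```bash
python3 v.py scene 310 130 430 240 5 s7;python3 g.py 567.4 148.9 60 -25
```

```text
[567.8 146.  -28.3] 33.8 [ 1.799e+02 -1.000e-01  6.490e+01] [-0.7 -0.3  1.2]
pos [567.8 146.  -28.3] rot [ 1.799e+02 -1.000e-01  6.490e+01] w 33.8 F [-0.7 -0.3  1.2] t 6.1833
row [ 0.0027 -0.0014 -0.0883] [ 0.0024 -0.0019 -0.0026] rows>= 2.1 q [-28.  46.  19. 104. -25.  34. -19.]
```

View pics/s7.png

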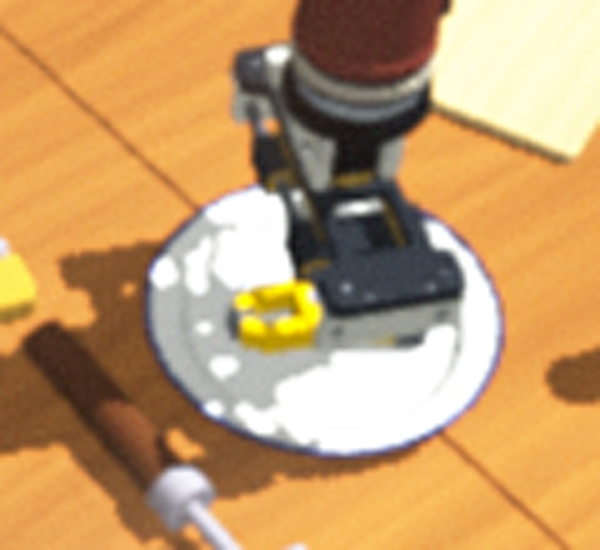

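Width 33.8 mm matches the 34 mm pivot block, so the clamp is held. Next: lift it and park it on the board.

drive_tool(targets="0 0 -0.03 0 0 0;0 0 -0.07 0 0 0;0 0 -0.105 0 0 0;0 0 -0.105 0 0 0;0 0 -0.105 0 0 0;0 0 -0.105 0 0 0")

```text
clock: 6.68
tool_pos: [566.5, 146.0, 75.9]
tool_rot: [180.0, -0.1, 64.9]
ft_force: [-0.2, -0.8, -1.6]
width: 33.8
```

```bash
python3 g.py 468.7 404.6 60 0
```

```text
pos [566.5 146.   75.9] rot [ 1.80e+02 -1.00e-01  6.49e+01] w 33.8 F [-0.2 -0.8 -1.6] t 6.6833
row [ 0.1925 -0.1984  0.016 ] [ 0.0011 -0.001  -0.4387] rows>= 6.6 q [-31.  38.  24. 100. -21.  46. -23.]
```

drive_tool(targets="0.193 -0.198 0.016 0 0 -0.439;0.193 -0.198 0.016 0 0 -0.439;0.193 -0.198 0.016 0 0 -0.439;0.193 -0.198 0.016 0 0 -0.439;0.193 -0.198 0.016 0 0 -0.439;0.193 -0.198 0.016 0 0 -0.439;0.193 -0.198 0.016 0 0 -0.439;0.193 -0.198 0.016 0 0 -0.439;0.193 -0.198 0.016 0 0 -0.439;0.193 -0.198 0.016 0 0 -0.439;0.193 -0.198 0.016 0 0 -0.439;0.193 -0.198 0.016 0 0 -0.439")

```text
clock: 7.68
tool_pos: [471.4, 402.4, 60.1]
tool_rot: [179.8, 0.1, 89.8]
ft_force: [0.3, 0.1, -0.1]
width: 33.8
```

```bash
python3 g.py 468.7 404.6 -22 0
```

```text
pos [471.4 402.4  60.1] rot [1.798e+02 1.000e-01 8.980e+01] w 33.8 F [ 0.3  0.1 -0.1] t 7.6833
row [ 0.0023 -0.003   0.0821] [ 0.003   0.001  -0.0034] rows>= 2.0 q [-54.  41.  19.  95. -17.  47. -28.]
```

drive_tool(targets="0.001 -0.002 0.025 0 0 0;0.001 -0.002 0.045 0 0 0;0.001 -0.002 0.06 0 0 0;0.001 -0.002 0.068 0 0 0;0.001 -0.002 0.074 0 0 0;0.001 -0.002 0.078 0 0 0;0.001 -0.002 0.08 0 0 0;0.001 -0.002 0.08 0 0 0;0.001 -0.002 0.08 0 0 0")

```text
clock: 8.43
tool_pos: [469.2, 406.1, -18.8]
tool_rot: [179.8, -0.1, 90.0]
ft_force: [-0.3, -0.1, -1.7]
width: 33.8
```

```bash
python3 v.py scene 370 90 490 190 5 s8; python3 g.py 468.7 404.6 -23 0
```

```text
[469.2 406.2 -18.7] 33.9 [ 1.798e+02 -1.000e-01  9.000e+01] [ 1.   0.9 -1.3]
pos [469.2 406.2 -18.7] rot [ 1.798e+02 -1.000e-01  9.000e+01] w 33.9 F [ 1.   0.9 -1.3] t 8.4833
row [-0.0016 -0.0005  0.0043] [ 0.0042 -0.0017  0.0001] rows>= 0.1 q [-52.  47.  16.  98. -19.  38. -26.]
```

View pics/s8.png

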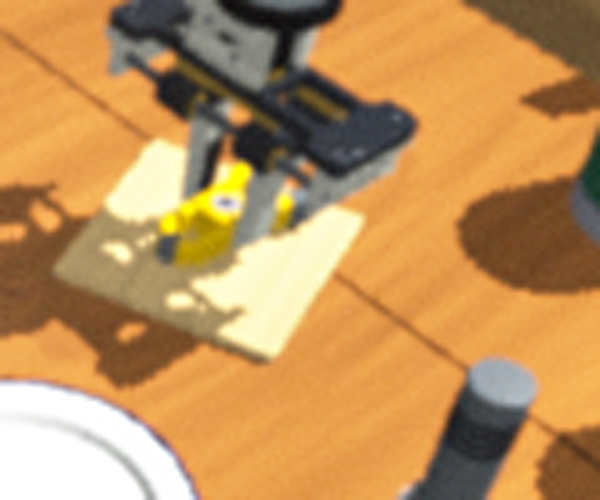

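drive_tool(targets="0 0 0.001 0 0 0;0 0 0.002 0 0 0;0 0 0.003 0 0 0;0 0 0.004 0 0 0;0 0 0.004 0 0 0;0 0 0.004 0 0 0")

```text
clock: 8.98
tool_pos: [468.6, 405.9, -23.3]
tool_rot: [179.8, -0.0, 90.0]
ft_force: [-0.9, -0.7, 1.2]
width: 33.8
```

drive_tool(targets="0 0 0.001 0 0 0;0 0 0.001 0 0 0;0 0 0.001 0 0 0;0 0 0.001 0 0 0;0 0 0.001 0 0 0")

```text
clock: 9.4
tool_pos: [468.7, 405.9, -23.3]
tool_rot: [179.8, -0.1, 90.0]
ft_force: [-1.5, -1.8, 7.4]
width: 34.2
```

Contact shows as 7 N at the expected height. Releasing and lifting.

drive_tool(targets="0 0 -0.001 0 0 0;0 0 -0.001 0 0 0;0 0 -0.001 0 0 0;0 0 -0.001 0 0 0;0 0 -0.001 0 0 0;0 0 -0.02 0 0 0;0 0 -0.06 0 0 0;0 0 -0.1 0 0 0;0 0 -0.14 0 0 0;0 0 -0.16 0 0 0;0 0 -0.16 0 0 0;0 0 -0.16 0 0 0", grip=0.06)

```text
clock: 10.4
tool_pos: [468.6, 406.1, 136.6]
tool_rot: [179.7, -0.1, 90.0]
ft_force: [-0.1, 0.0, 0.0]
width: 59.9
```

```bash
python3 v.py scene 340 60 500 190 5 s9; python3 g.py 554 -168 110 -38
```

```text
[467.4 405.4 134.8] 60.0 [179.9  -0.   90. ] [ 0.2 -0.1 -1.3]
pos [467.4 405.4 134.8] rot [179.9  -0.   90. ] w 60.0 F [ 0.2 -0.1 -1.3] t 10.45
row [-0.5734  0.0864  0.0249] [ 0.0017 -0.0007  0.6634] rows>= 13.9 q [-55.  36.  21.  91. -14.  55. -30.]
```

View pics/s9.png

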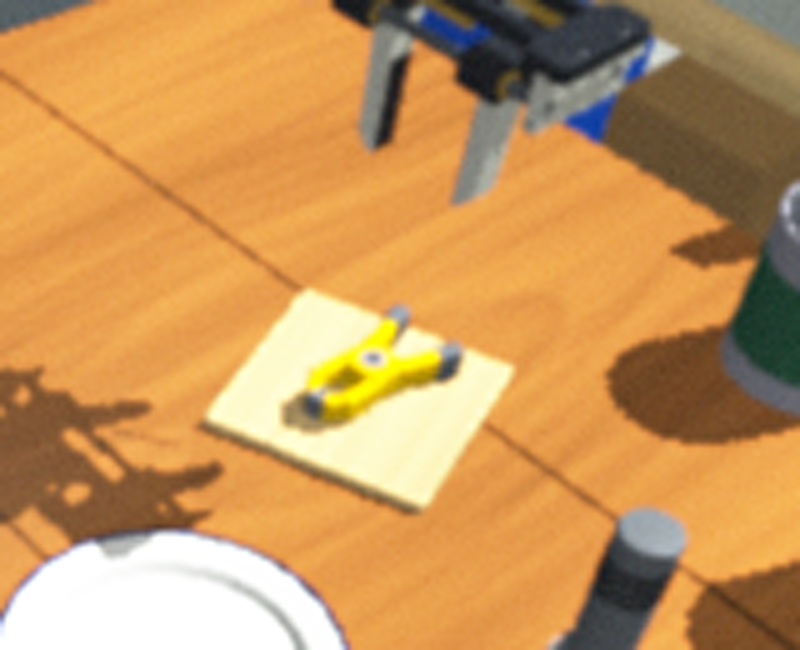

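```bash
python3 - <<'E'
from fit import *
o=[('scene',[467.4,405.4,134.8],[179.9,0,90],1,60,(433.6,99.8)),('scene',[467.4,405.4,134.8],[179.9,0,90],-1,60,(414.8,89.4))]
s=least_squares(lambda v:res(v,o),[0,0,0]);print(s.x,np.round(s.fun,1))
s=least_squares(lambda v:res(v,o+obs),[0,0,0]);print(s.x,np.round(s.fun,1))
# body above: bracket bottom
E
```

```text
[  6.6167742    5.37507762 -35.40211442] [-0.4  0.6  0.4 -0.6]
[  3.12524209   5.27145668 -36.94015036] [-1.1  0.6 -0.3 -0.6 -0.6  1.3 -1.2 -0.8 -0.5  2.2]
```

```bash
python3 - <<'E'
from h import *
im=cv2.imread('pics/s9_full.png')
print('pivot on board',ray('scene',[(340+373/5-.4,60+358/5-.4)],35))
print('tip',ray('scene',[(340+312/5-.4,60+405/5-.4)],30),'handles',ray('scene',[(340+452/5-.4,60+358/5-.4),(340+400/5-.4,60+315/5-.4)],30))
s=cv2.imread('pics/scene0.png')
print('pivot on plate scene view',ray('scene',[(310+322/5-.4,150+193/5-.4)],30))
E
```

```text
pivot on board [[469.15109052 406.13127035  35.        ]]
tip [[473.82858638 348.5304972   30.        ]] handles [[496.19501502 451.44533796  30.        ]
 [446.48115177 455.88328343  30.        ]]
pivot on plate scene view [[566.9352008  147.34066762  30.        ]]
```

drive_tool(targets="-0.574 0.088 0.025 0 0 0.646;-0.574 0.088 0.025 0 0 0.646;-0.574 0.088 0.025 0 0 0.646;-0.574 0.088 0.025 0 0 0.646;-0.574 0.088 0.025 0 0 0.646;-0.574 0.088 0.025 0 0 0.646;-0.574 0.088 0.025 0 0 0.646;-0.574 0.088 0.025 0 0 0.646;-0.574 0.088 0.025 0 0 0.646;-0.574 0.088 0.025 0 0 0.646;-0.574 0.088 0.025 0 0 0.646;-0.574 0.088 0.025 0 0 0.646", grip=0.093)

```text
clock: 11.45
tool_pos: [542.2, -89.5, 111.5]
tool_rot: [-179.9, 0.0, 53.0]
ft_force: [0.7, 0.3, -0.2]
width: 93.1
```

```bash
python3 g.py 555 -168 90 -37
```

```text
pos [542.2 -89.5 111.5] rot [-179.9    0.    53. ] w 93.1 F [ 0.7  0.3 -0.2] t 11.45
row [-0.055   0.0575  0.0214] [-0.0022  0.     -0.0001] rows>= 2.0 q [-11.  33.  29. 104. -21.  48.  -9.]
```

drive_tool(targets="-0.055 0.058 0.021 0 0 0;-0.055 0.058 0.021 0 0 0;-0.055 0.058 0.021 0 0 0;-0.055 0.058 0.021 0 0 0;-0.055 0.058 0.021 0 0 0;-0.055 0.058 0.021 0 0 0;-0.055 0.058 0.021 0 0 0")

```text
clock: 12.03
tool_pos: [557.2, -164.4, 92.4]
tool_rot: [180.0, -0.2, 53.2]
ft_force: [0.2, 0.7, 1.1]
width: 92.8
```

```bash
python3 g.py 555 -168 6 -37; python3 v.py scene 200 150 340 280 5 s10
```

```text
pos [ 557.2 -164.4   92.4] rot [180.   -0.2  53.2] w 92.8 F [0.2 0.7 1.1] t 12.0333
row [-0.0045  0.0003  0.0863] [ 0.0004 -0.003   0.0032] rows>= 2.1 q [ -2.  37.  27. 100. -22.  48.  -2.]
[ 557.4 -164.7   92.7] 93.2 [179.9  -0.2  53.2] [ 0.   0.5 -0.3]
```

View pics/s10.png

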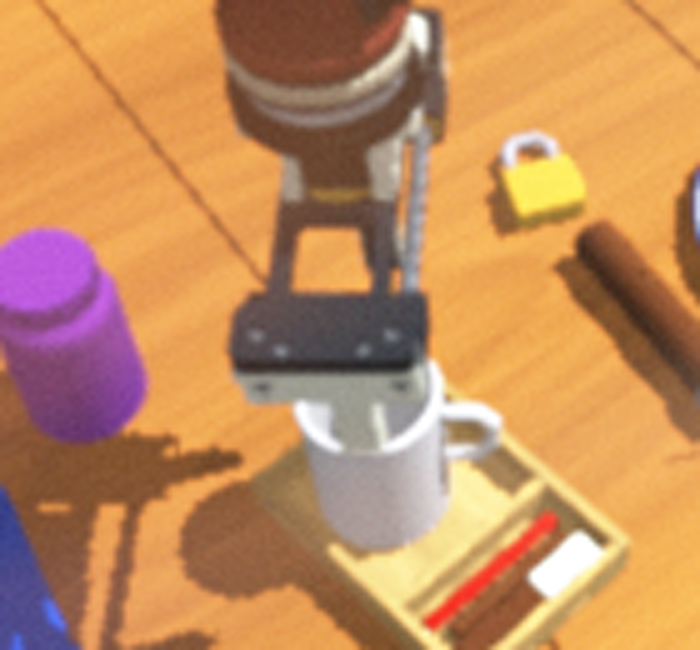

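```bash
python3 - <<'E'
from h import *
a=np.radians(-37);u=np.array([np.cos(a),np.sin(a),0]);x=np.array([-u[1],u[0],0])
c=np.array([557.4,-164.7,92.7])
for dz in(20,30,36,45): print(dz,(proj('scene',[c+[0,0,dz]+52*u,c+[0,0,dz]-52*u])-[200,150])*5)
print('mug rim +-34',(proj('scene',[np.array([555,-168,98])+34*u,np.array([555,-168,98])-34*u,np.array([555,-168,98])])-[200,150])*5)
E
```

```text
20 [[364.87967028 467.5651464 ]
 [383.17006414 282.99184166]]
30 [[362.50523764 455.60694002]
 [381.13140272 270.29678533]]
36 [[361.05885873 448.32263249]
 [379.89094175 262.57224521]]
45 [[358.8580137  437.23865454]
 [378.00543294 250.83089357]]
mug rim +-34 [[362.69180392 451.09203489]
 [374.7544612  331.20886919]
 [368.87094279 389.68145916]]
```

The near fingertip appears at crop (360,452), which agrees with a 36 mm offset and is centred on the mug. Descending to grip.

drive_tool(targets="-0.004 0 0.02 0 0 0;-0.004 0 0.04 0 0 0;-0.004 0 0.06 0 0 0;-0.004 0 0.075 0 0 0;-0.004 0 0.085 0 0 0;-0.004 0 0.085 0 0 0;-0.004 0 0.085 0 0 0")

```text
clock: 12.67
tool_pos: [555.3, -169.4, 8.0]
tool_rot: [179.9, -0.1, 53.0]
ft_force: [0.9, -0.6, 0.5]
width: 92.9
```

drive_tool(targets="0 0 0 0 0 0;0 0 0 0 0 0;0 0 0 0 0 0;0 0 0 0 0 0;0 0 0 0 0 0;0 0 0 0 0 0;0 0 0 0 0 0", grip=0.055, newtons=20)

```text
clock: 13.25
tool_pos: [555.3, -170.0, 8.4]
tool_rot: [179.9, -0.2, 53.0]
ft_force: [0.3, 0.4, 3.5]
width: 66.2
```

```bash
python3 g.py 555 -168 6 -37; python3 v.py scene 200 150 340 280 5 s11
```

```text
pos [ 555.3 -170.     8.4] rot [179.9  -0.2  53. ] w 66.2 F [0.3 0.4 3.5] t 13.25
row [ 0.0014 -0.0015  0.0024] [ 0.0025 -0.0029 -0.0002] rows>= 0.1 q [  1.  43.  23. 104. -26.  38.   2.]
[ 555.4 -170.     8.4] 66.9 [179.9  -0.2  53. ] [-1.3  0.4  5.6]
```

View pics/s11.png

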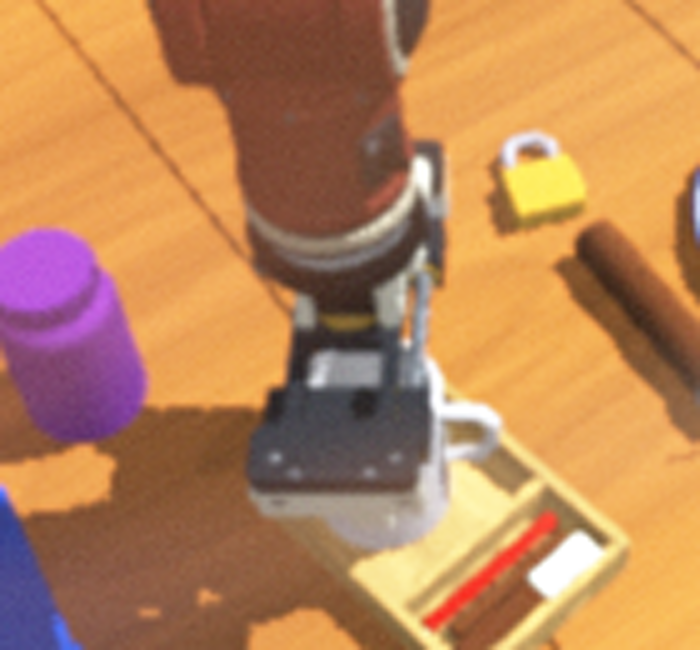

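drive_tool(targets="0 0 -0.01 0 0 0;0 0 -0.03 0 0 0;0 0 -0.055 0 0 0;0 0 -0.08 0 0 0;0 0 -0.1 0 0 0;0 0 -0.1 0 0 0;0 0 -0.1 0 0 0")

```text
clock: 13.88
tool_pos: [555.0, -170.1, 108.5]
tool_rot: [179.8, -0.2, 53.0]
ft_force: [-0.1, 0.2, -2.3]
width: 66.5
```

```bash
python3 g.py 567.2 148.6 100 -37; python3 v.py scene 200 120 340 250 5 s12
```

```text
pos [ 555.  -170.1  108.5] rot [179.8  -0.2  53. ] w 66.5 F [-0.1  0.2 -2.3] t 13.8833
row [ 0.2618 -0.1822  0.0087] [ 0.0035 -0.0031 -0.0001] rows>= 7.7 q [ -2.  36.  28.  99. -21.  50.  -2.]
[ 554.  -169.6  107.2] 66.1 [ 1.8e+02 -1.0e-01  5.3e+01] [-0.   0.4 -1.6]
```

View pics/s12.png

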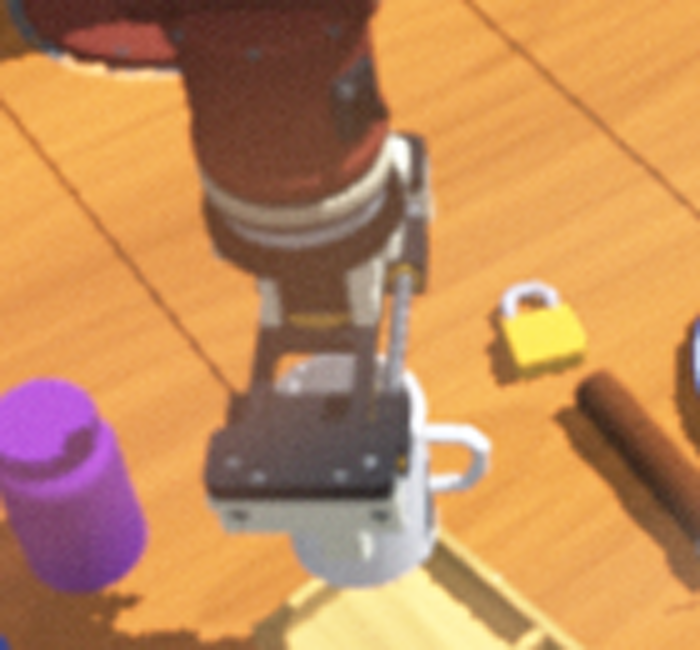

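drive_tool(targets="0.262 -0.182 0.009 0 0 0;0.262 -0.182 0.009 0 0 0;0.262 -0.182 0.009 0 0 0;0.262 -0.182 0.009 0 0 0;0.262 -0.182 0.009 0 0 0;0.262 -0.182 0.009 0 0 0;0.262 -0.182 0.009 0 0 0;0.262 -0.182 0.009 0 0 0;0.262 -0.182 0.009 0 0 0;0.262 -0.182 0.009 0 0 0;0.262 -0.182 0.009 0 0 0;0.262 -0.182 0.009 0 0 0")

```text
clock: 14.93
tool_pos: [566.7, 146.1, 98.4]
tool_rot: [179.9, 0.0, 52.8]
ft_force: [-0.1, -0.1, -1.1]
width: 66.3
```

```bash
python3 g.py 566.5 147.5 9 -37
```

```text
pos [566.7 146.1  98.4] rot [179.9   0.   52.8] w 66.3 F [-0.1 -0.1 -1.1] t 14.9333
row [ 0.001  -0.0012  0.0894] [ 0.002   0.0001 -0.0036] rows>= 2.1 q [-35.  37.  30.  99. -23.  50. -32.]
```

drive_tool(targets="0.001 0 0.03 0 0 0;0.001 0 0.055 0 0 0;0.001 0 0.07 0 0 0;0.001 0 0.08 0 0 0;0.001 0 0.085 0 0 0;0.001 0 0.088 0 0 0;0.001 0 0.089 0 0 0;0.001 0 0.089 0 0 0;0.001 0 0.089 0 0 0")

```text
clock: 15.68
tool_pos: [568.9, 149.6, 11.0]
tool_rot: [179.8, -0.2, 53.0]
ft_force: [-0.3, 0.3, -1.9]
width: 66.2
```

```bash
python3 g.py 566.5 147.5 6 -37;python3 v.py scene 310 110 450 240 5 s13
```

```text
pos [568.9 149.6  11. ] rot [179.8  -0.2  53. ] w 66.2 F [-0.3  0.3 -1.9] t 15.6833
row [-0.0031 -0.0006  0.005 ] [ 0.0033 -0.0039 -0.0003] rows>= 0.1 q [-32.  44.  25. 103. -28.  39. -29.]
[568.8 149.7  11. ] 66.3 [179.8  -0.2  53. ] [-0.5 -0.1 -1.6]
```

View pics/s13.png

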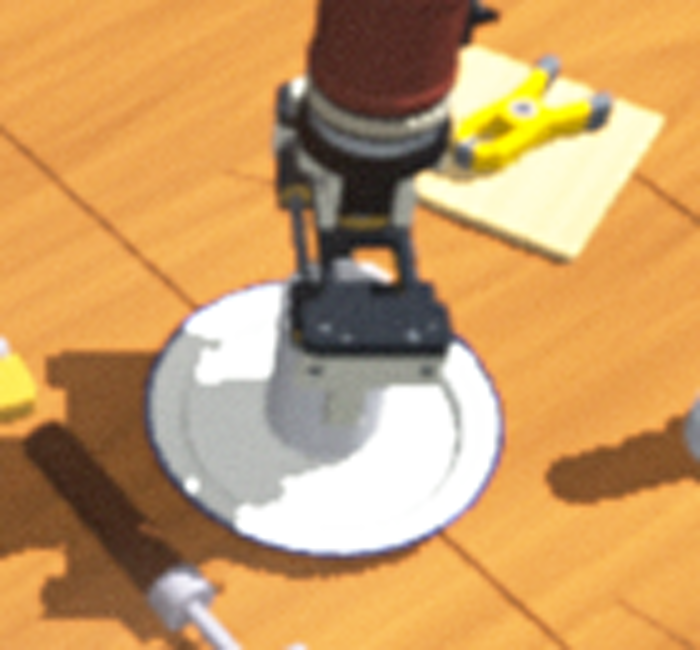

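drive_tool(targets="-0.002 0 0.001 0 0 0;-0.002 0 0.002 0 0 0;-0.002 0 0.003 0 0 0;-0.002 0 0.004 0 0 0;-0.002 0 0.005 0 0 0;-0.002 0 0.005 0 0 0;-0.002 0 0.005 0 0 0")

```text
clock: 16.32
tool_pos: [566.9, 148.0, 6.4]
tool_rot: [179.9, -0.2, 53.0]
ft_force: [-2.8, 0.3, 6.3]
width: 66.5
```

Contact on the plate reads 6 N. Before letting go, one look; then open.

drive_tool(targets="0 0 -0.001 0 0 0;0 0 -0.001 0 0 0;0 0 -0.001 0 0 0;0 0 -0.001 0 0 0;0 0 -0.001 0 0 0;0 0 -0.001 0 0 0;0 0 -0.001 0 0 0", grip=0.093)

```text
clock: 16.9
tool_pos: [566.8, 148.0, 6.0]
tool_rot: [179.9, -0.1, 53.0]
ft_force: [0.6, -0.4, -0.3]
width: 93.2
```

drive_tool(targets="0 0 -0.02 0 0 0;0 0 -0.05 0 0 0;0 0 -0.085 0 0 0;0 0 -0.12 0 0 0;0 0 -0.13 0 0 0;0 0 -0.13 0 0 0")

```text
clock: 17.4
tool_pos: [568.9, 148.1, 139.5]
tool_rot: [179.6, -0.5, 53.0]
ft_force: [0.7, -0.3, -0.3]
width: 93.3
```

```bash
python3 g.py 491 -387 120 83.6;python3 v.py scene 310 110 450 240 5 s14
```

```text
pos [568.9 148.1 139.5] rot [179.6  -0.5  53. ] w 93.3 F [ 0.7 -0.3 -0.3] t 17.4
row [-0.4743  0.2598  0.0173] [ 1.2600e-02  2.0000e-03 -2.1051e+00] rows>= 16.8 q [-36.  35.  31.  97. -21.  54. -34.]
[567.  148.1 136.9] 92.7 [179.8  -0.3  53. ] [-0.2  1.7 -0.6]
```

View pics/s14.png

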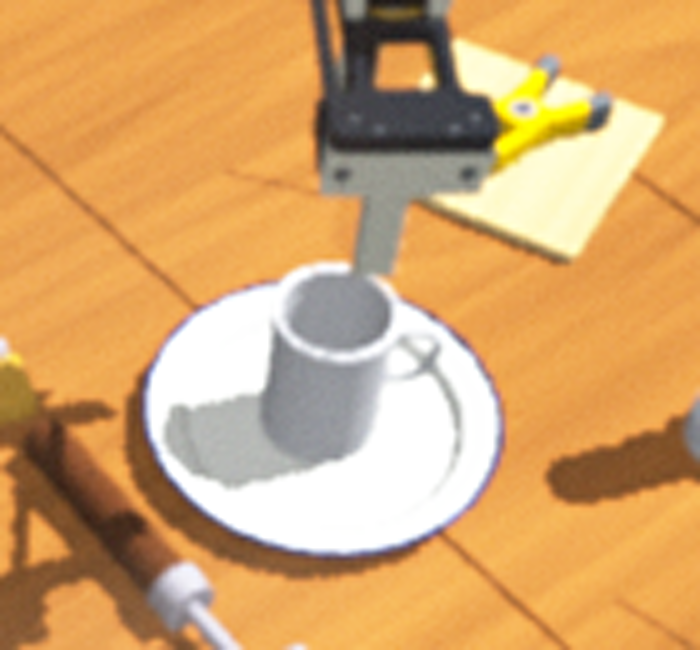

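```bash
python3 - <<'E'
from h import *
print('mug rim on plate',ray('scene',[(310+335/5-.4,110+310/5-.4)],96))
im=cv2.imread('pics/scene0.png')[225:300,150:205]
cv2.imwrite('pics/jarz.png',cv2.resize(im,None,fx=8,fy=8,interpolation=cv2.INTER_CUBIC))
c=np.array([491,-387,119.]);t=np.linspace(0,2*np.pi,9)
P=np.c_[c[0]+26*np.cos(t),c[1]+26*np.sin(t),0*t+119]
a=(proj('scene',P)-[150,225])*8;print(a.min(0),a.max(0))
E
```

```text
mug rim on plate [[565.27211088 148.67617571  96.        ]]
[ 82.36932088 145.05269299] [265.55114353 310.30467749]
```

View pics/jarz.png

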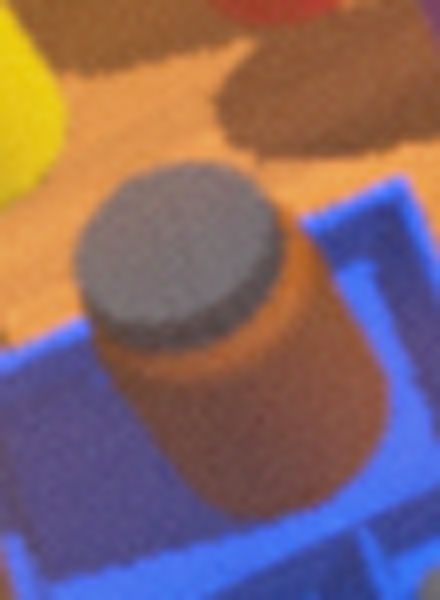

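The mug's rim centre is at (565,149). The plate centre is (567,149), so it is about 2 mm off and the mug is upright. Confirmed in the enlarged crop: the jar in the tray is brown with a grey ribbed cap, cap at about (172,256) px, so it is the one. Moving to it.

```bash
python3 g.py 493 -388 130 -96.4
```

```text
pos [567.  148.1 136.9] rot [179.8  -0.3  53. ] w 92.7 F [-0.2  1.7 -0.6] t 17.45
row [-0.4727  0.2635  0.0057] [ 6.0000e-04 -5.7000e-03  1.0367e+00] rows>= 13.0 q [-36.  35.  31.  97. -21.  54. -34.]
```

drive_tool(targets="-0.473 0.264 0.005 0 0 1.037;-0.473 0.264 0.005 0 0 1.037;-0.473 0.264 0.005 0 0 1.037;-0.473 0.264 0.005 0 0 1.037;-0.473 0.264 0.005 0 0 1.037;-0.473 0.264 0.005 0 0 1.037;-0.473 0.264 0.005 0 0 1.037;-0.473 0.264 0.005 0 0 1.037;-0.473 0.264 0.005 0 0 1.037;-0.473 0.264 0.005 0 0 1.037;-0.473 0.264 0.005 0 0 1.037;-0.473 0.264 0.005 0 0 1.037")

```text
clock: 18.45
tool_pos: [496.5, -347.9, 128.0]
tool_rot: [-179.8, 0.1, -6.4]
ft_force: [0.4, 0.5, 0.3]
width: 92.7
```

```bash
python3 g.py 493 -388 120 -96.4
```

```text
pos [ 496.5 -347.9  128. ] rot [-1.798e+02  1.000e-01 -6.400e+00] w 92.7 F [0.4 0.5 0.3] t 18.45
row [0.001  0.0403 0.0078] [-0.0037  0.0015 -0.0006] rows>= 1.0 q [  8.  41.  44.  94. -32.  59. -34.]
```

drive_tool(targets="0.001 0.036 0.007 0 0 0;0.001 0.036 0.007 0 0 0;0.001 0.036 0.007 0 0 0;0.001 0.036 0.007 0 0 0;0.001 0.036 0.007 0 0 0;0.001 0.036 0.007 0 0 0;0.001 0.036 0.007 0 0 0;0.001 0.036 0.007 0 0 0")

```text
clock: 19.12
tool_pos: [495.9, -382.1, 124.0]
tool_rot: [-179.9, -0.2, -6.3]
ft_force: [0.3, -0.5, 0.2]
width: 93.1
```

```bash
python3 g.py 493 -388 17 -96.4; python3 v.py scene 110 170 270 300 5 s15; python3 v.py top 340 110 530 290 4 t15;python3 - <<'E'
from h import *
s=robot.state();Rm=R.from_euler('xyz',s['tool_rot'],degrees=True).as_matrix()
c=s['tool_pos']+[0,0,36]
print((proj('scene',[c+52*Rm[:,1],c-52*Rm[:,1]])-[110,170])*5,(proj('scene',[[493,-388,119]])-[110,170])*5)
E
```

```text
pos [ 495.9 -382.1  124. ] rot [-179.9   -0.2   -6.3] w 93.1 F [ 0.3 -0.5  0.2] t 19.1167
row [-0.0026  0.0064  0.107 ] [-0.0015 -0.0033  0.0014] rows>= 2.6 q [ 12.  42.  43.  91. -32.  60. -32.]
[ 495.8 -382.4  124.1] 92.8 [-179.9   -0.2   -6.3] [-0.5 -0.   0.3]
[ 495.7 -382.7  124.1] 93.1 [-179.9   -0.2   -6.4] [-0.5  0.5 -0.5]
[[165.90777459 424.01880676]
 [412.83719904 315.21833028]] [[308.59095219 420.68069839]]
```

View pics/s15.png

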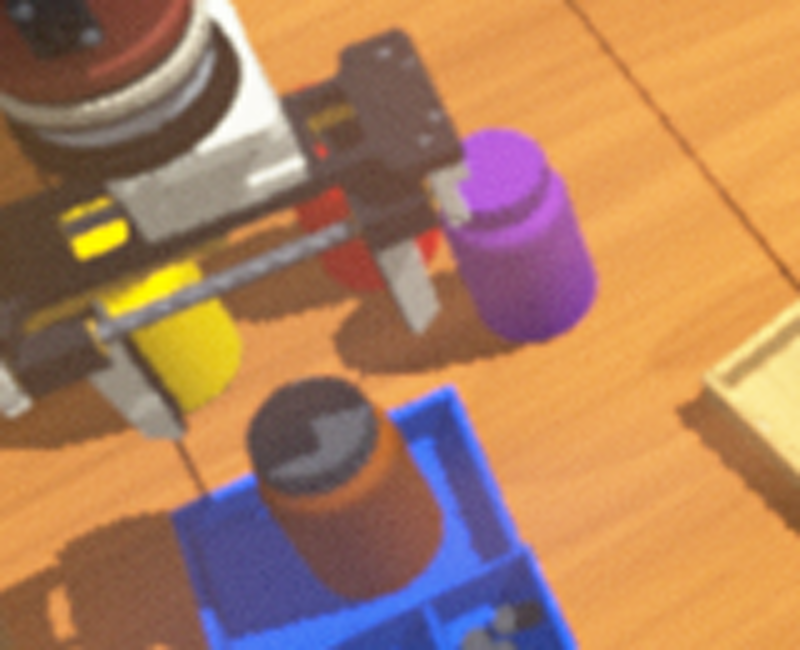

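View pics/t15.png

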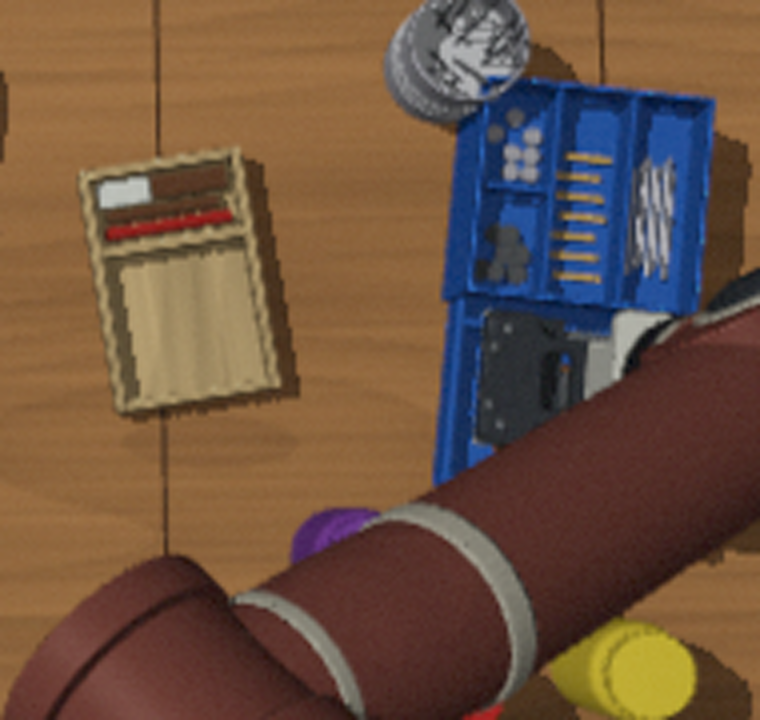

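The fingertips, at crop (165,435) and (422,330), straddle the cap at (312,427). Lowering slowly.

drive_tool(targets="-0.002 0.005 0.02 0 0 0;-0.002 0.005 0.02 0 0 0;-0.002 0.005 0.02 0 0 0;-0.002 0.005 0.02 0 0 0")

```text
clock: 19.55
tool_pos: [493.0, -388.0, 104.3]
tool_rot: [-179.9, -0.2, -6.4]
ft_force: [0.2, 0.1, 0.1]
width: 92.9
```

```bash
python3 g.py 493 -388 17 -96.4
```

```text
pos [ 493.  -388.   104.3] rot [-179.9   -0.2   -6.4] w 92.9 F [0.2 0.1 0.1] t 19.55
row [-0.0002  0.      0.0873] [-0.0009 -0.0032 -0.0004] rows>= 2.1 q [ 13.  44.  42.  92. -33.  58. -31.]
```

drive_tool(targets="0 0 0.015 0 0 0;0 0 0.03 0 0 0;0 0 0.045 0 0 0;0 0 0.06 0 0 0;0 0 0.072 0 0 0;0 0 0.082 0 0 0;0 0 0.086 0 0 0;0 0 0.086 0 0 0;0 0 0.086 0 0 0")

```text
clock: 20.3
tool_pos: [493.3, -388.4, 18.4]
tool_rot: [-180.0, -0.2, -6.4]
ft_force: [-0.9, -1.5, -0.1]
width: 92.9
```

```bash
python3 g.py 493 -388 17 -96.4; python3 v.py scene 110 170 270 300 5 s16
```

```text
pos [ 493.3 -388.4   18.4] rot [-180.    -0.2   -6.4] w 92.9 F [-0.9 -1.5 -0.1] t 20.3
row [-0.0003 -0.0003  0.0014] [-0.0004 -0.0036 -0.0005] rows>= 0.0 q [ 15.  49.  38.  96. -38.  49. -27.]
[ 493.4 -388.6   18.7] 93.0 [-180.    -0.2   -6.4] [ 0.1  0.7 -0.6]
```

View pics/s16.png

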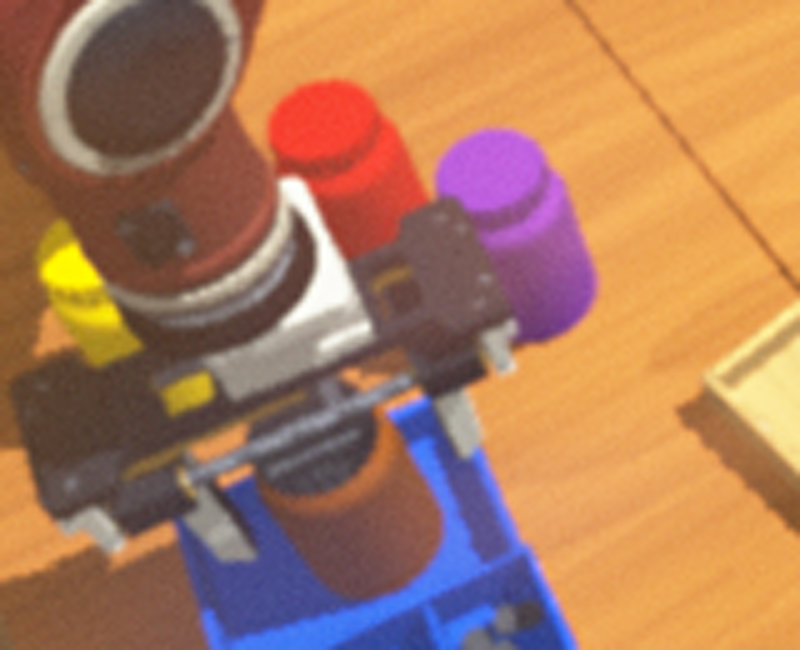

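drive_tool(targets="0 0 0 0 0 0;0 0 0 0 0 0;0 0 0 0 0 0;0 0 0 0 0 0;0 0 0 0 0 0;0 0 0 0 0 0;0 0 0 0 0 0;0 0 0 0 0 0;0 0 0 0 0 0", grip=0.05, newtons=30)

```text
clock: 21.1
tool_pos: [493.0, -389.2, 18.3]
tool_rot: [179.9, -0.2, -6.5]
ft_force: [-0.5, -2.4, -0.1]
width: 63.6
```

drive_tool(targets="0 0 -0.005 0 0 0;0 0 -0.012 0 0 0;0 0 -0.02 0 0 0;0 0 -0.02 0 0 0;0 0 -0.02 0 0 0")

```text
clock: 21.52
tool_pos: [493.3, -387.7, 38.4]
tool_rot: [-179.9, -0.2, -6.4]
ft_force: [-0.3, -0.2, -3.4]
width: 63.5
```

```bash
python3 v.py scene 110 170 270 300 5 s17
```

```text
[ 493.  -387.5   38. ] 63.5 [-179.9   -0.2   -6.4] [ 0.6  0.9 -3.7]
```

View pics/s17.png

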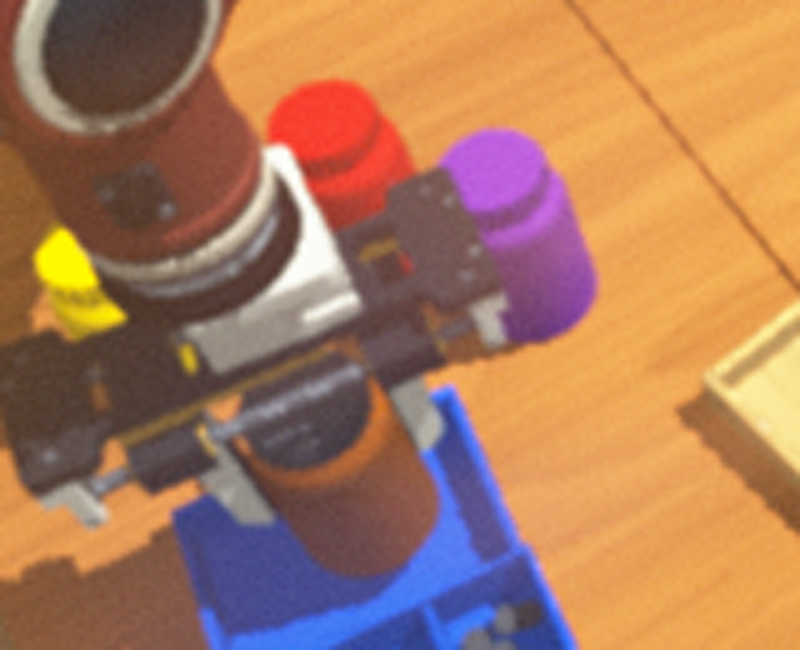

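Jar lifted, 63.5 mm wide (64 expected). Next I'll lift it higher and measure the empty cell from top picture t15. There the cell shows as a square about (105..275, 245..400) in the crop.

drive_tool(targets="0 0 -0.02 0 0 0;0 0 -0.045 0 0 0;0 0 -0.07 0 0 0;0 0 -0.09 0 0 0;0 0 -0.1 0 0 0;0 0 -0.1 0 0 0")

```text
clock: 22.07
tool_pos: [493.4, -389.2, 140.1]
tool_rot: [179.9, -0.4, -6.4]
ft_force: [0.5, -0.1, -4.4]
width: 63.7
```

```bash
python3 - <<'E'
from h import *
im=cv2.imread('pics/t15_full.png')[140:220,352:420]
cv2.imwrite('pics/cad.png',cv2.resize(im,None,fx=8,fy=7,interpolation=cv2.INTER_CUBIC))
hsv=cv2.cvtColor(cv2.imread('pics/t15_full.png'),cv2.COLOR_BGR2HSV)
print(hsv[170,378],hsv[190,390],hsv[200,440],hsv[205,410])
E
```

```text
[ 20 101 161] [ 20 100 151] [ 15 144 147] [ 16 120 102]
```

View pics/cad.png

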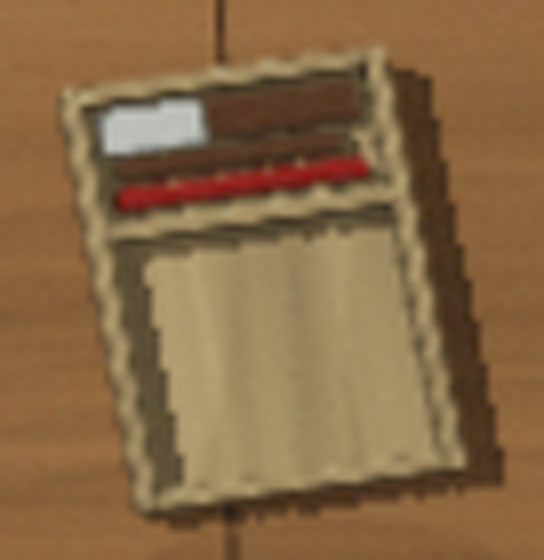

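```bash
python3 - <<'E'
from h import *
f=lambda x,y:(352+x/8-.4,140+y/7-.4)
for nm,c in (('inner',[(108,238),(400,202),(438,460),(152,492)]),('outer',[(62,92),(384,48),(466,468),(142,514)])):
    P=ray('top',[f(*q) for q in c],26)[:,:2]; print(nm,P.mean(0),[round(float(np.linalg.norm(P[i]-P[i-1])),1) for i in range(4)]); 
    d=P[0]-P[3]; e=P[1]-P[2]; g=P[0]-P[1]; print(np.degrees([np.arctan2(*d[::-1]),np.arctan2(*e[::-1]),np.arctan2(-g[0],g[1])]))
    if nm=='outer':
        fm=(P[2]+P[3])/2; a=np.radians(8.5); print('from front',fm+54*np.array([np.cos(a),np.sin(a)]))
E
python3 g.py 562 -161 120 -80
```

```text
inner [ 560.06172373 -160.37545505] [96.9, 97.3, 98.1, 94.6]
[7.66438707 6.1098111  7.4084049 ]
outer [ 585.83551759 -157.19389   ] [161.8, 107.8, 161.1, 107.7]
[8.47693737 8.43325517 8.25901815]
from front [ 559.39337184 -161.08179259]
pos [ 493.4 -389.2  140.1] rot [179.9  -0.4  -6.4] w 63.7 F [ 0.5 -0.1 -4.4] t 22.0667
row [ 0.0425 -0.2345  0.0201] [ 0.0023 -0.0064 -0.2867] rows>= 5.7 q [ 12.  41.  44.  90. -32.  62. -32.]
```

drive_tool(targets="0.041 -0.235 0.02 0 0 -0.287;0.041 -0.235 0.02 0 0 -0.287;0.041 -0.235 0.02 0 0 -0.287;0.041 -0.235 0.02 0 0 -0.287;0.041 -0.235 0.02 0 0 -0.287;0.041 -0.235 0.02 0 0 -0.287;0.041 -0.235 0.02 0 0 -0.287;0.041 -0.235 0.02 0 0 -0.287;0.041 -0.235 0.02 0 0 -0.287;0.041 -0.235 0.02 0 0 -0.287;0.041 -0.235 0.02 0 0 -0.287;0.041 -0.235 0.02 0 0 -0.287")

```text
clock: 23.07
tool_pos: [559.1, -160.8, 118.3]
tool_rot: [180.0, -0.2, 9.9]
ft_force: [0.1, 0.2, -3.1]
width: 63.4
```

```bash
python3 g.py 560 -160.5 50 -80
```

```text
pos [ 559.1 -160.8  118.3] rot [180.   -0.2   9.9] w 63.4 F [ 0.1  0.2 -3.1] t 23.0667
row [ 0.0007 -0.0002  0.0683] [ 0.0004 -0.0029 -0.0026] rows>= 1.6 q [-10.  38.  41.  99. -30.  54. -38.]
```

drive_tool(targets="0.001 0 0.02 0 0 0;0.001 0 0.04 0 0 0;0.001 0 0.055 0 0 0;0.001 0 0.065 0 0 0;0.001 0 0.068 0 0 0;0.001 0 0.068 0 0 0;0.001 0 0.068 0 0 0")

```text
clock: 23.65
tool_pos: [561.5, -159.7, 51.0]
tool_rot: [180.0, -0.2, 10.0]
ft_force: [-0.0, -0.6, -3.1]
width: 63.8
```

```bash
python3 g.py 560 -160.5 20 -80; python3 v.py scene 190 150 350 280 5 s18
```

```text
pos [ 561.5 -159.7   51. ] rot [180.   -0.2  10. ] w 63.8 F [-0.  -0.6 -3.1] t 23.65
row [-0.0017  0.0005  0.031 ] [ 0.0008 -0.0043 -0.0003] rows>= 0.7 q [ -8.  43.  37. 102. -34.  47. -34.]
[ 561.7 -159.7   51.3] 63.6 [179.9  -0.3  10. ] [ 0.2 -0.4 -3.3]
```

View pics/s18.png

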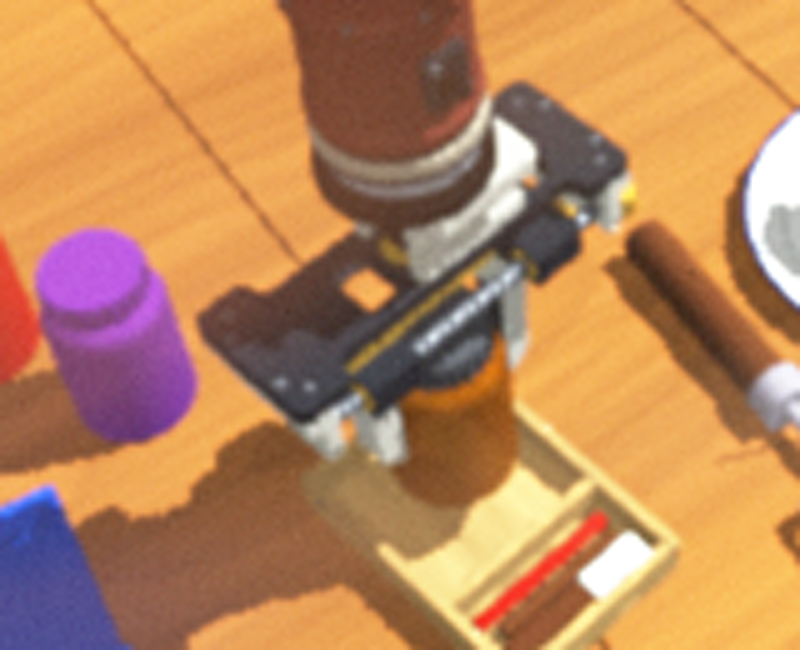

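The jar is upright with its base at crop (458,490), above the cell. Lowering it gently.

drive_tool(targets="-0.001 0 0.008 0 0 0;-0.001 0 0.016 0 0 0;-0.001 0 0.023 0 0 0;-0.001 0 0.028 0 0 0;-0.001 0 0.03 0 0 0;-0.001 0 0.031 0 0 0;-0.001 0 0.031 0 0 0;-0.001 0 0.031 0 0 0")

```text
clock: 24.37
tool_pos: [560.2, -159.2, 19.4]
tool_rot: [180.0, -0.2, 10.0]
ft_force: [0.0, -0.3, -4.3]
width: 63.8
```

drive_tool(targets="0 0 0.0006 0 0 0;0 0 0.0012 0 0 0;0 0 0.0018 0 0 0;0 0 0.0024 0 0 0;0 0 0.003 0 0 0;0 0 0.003 0 0 0;0 0 0.003 0 0 0")

```text
clock: 24.95
tool_pos: [560.1, -159.0, 16.3]
tool_rot: [-180.0, -0.2, 10.0]
ft_force: [-0.8, -0.4, -2.1]
width: 63.6
```

drive_tool(targets="0 0 0.0005 0 0 0;0 0 0.001 0 0 0;0 0 0.001 0 0 0;0 0 0.001 0 0 0")

```text
clock: 25.28
tool_pos: [560.2, -159.0, 16.3]
tool_rot: [-180.0, -0.2, 10.0]
ft_force: [-1.6, 0.8, 5.2]
width: 64.0
```

Contact at 5 N. Opening and rising.

drive_tool(targets="0 0 -0.001 0 0 0;0 0 -0.001 0 0 0;0 0 -0.001 0 0 0;0 0 -0.001 0 0 0;0 0 -0.001 0 0 0;0 0 -0.001 0 0 0;0 0 -0.001 0 0 0", grip=0.093)

```text
clock: 25.87
tool_pos: [560.0, -159.1, 16.1]
tool_rot: [-180.0, -0.2, 10.0]
ft_force: [0.4, 0.4, 0.4]
width: 92.9
```

drive_tool(targets="0 0 -0.02 0 0 0;0 0 -0.05 0 0 0;0 0 -0.085 0 0 0;0 0 -0.12 0 0 0;0 0 -0.14 0 0 0;0 0 -0.14 0 0 0")

```text
clock: 26.37
tool_pos: [562.6, -161.2, 161.4]
tool_rot: [179.7, -0.7, 10.0]
ft_force: [-0.6, 0.3, -0.4]
width: 93.4
```

```bash
python3 g.py 469 406 125 0; python3 v.py scene 190 150 350 280 5 s19
```

```text
pos [ 562.6 -161.2  161.4] rot [179.7  -0.7  10. ] w 93.4 F [-0.6  0.3 -0.4] t 26.3667
row [ 0.006  -0.575   0.0337] [ 0.0125 -0.0066 -1.3961] rows>= 13.8 q [-12.  36.  43.  96. -28.  59. -40.]
[ 561.1 -160.   158.7] 92.6 [179.9  -0.5  10. ] [-0.2  0.9  0.1]
```

View pics/s19.png

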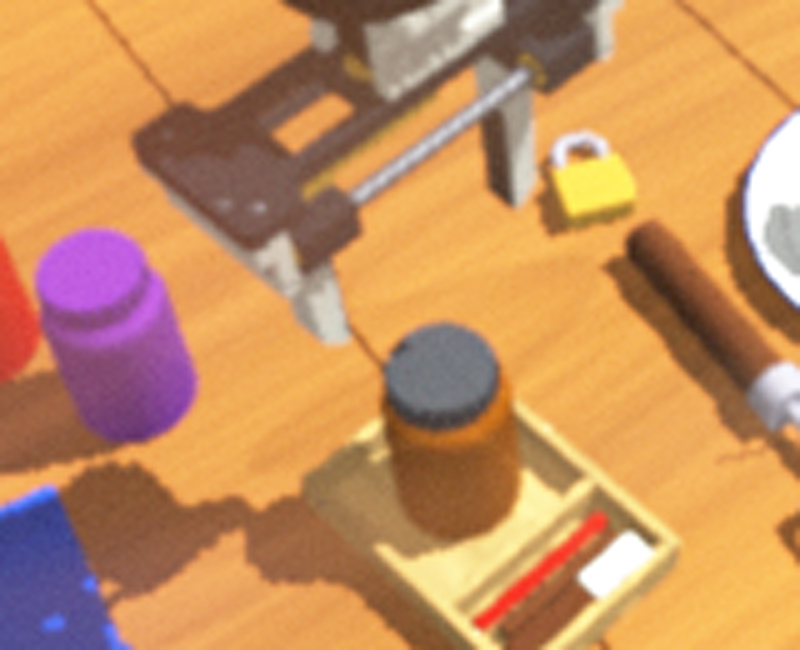

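The jar stands upright in the cell, with its cap at crop (442,370). Back to the board for the clamp.

drive_tool(targets="0.006 -0.575 0.03 0 0 -1.396;0.006 -0.575 0.03 0 0 -1.396;0.006 -0.575 0.03 0 0 -1.396;0.006 -0.575 0.03 0 0 -1.396;0.006 -0.575 0.03 0 0 -1.396;0.006 -0.575 0.03 0 0 -1.396;0.006 -0.575 0.03 0 0 -1.396;0.006 -0.575 0.03 0 0 -1.396;0.006 -0.575 0.03 0 0 -1.396;0.006 -0.575 0.03 0 0 -1.396;0.006 -0.575 0.03 0 0 -1.396;0.006 -0.575 0.03 0 0 -1.396", grip=0.06)

```text
clock: 27.42
tool_pos: [476.0, 334.9, 128.6]
tool_rot: [-180.0, 0.0, 90.3]
ft_force: [0.5, -0.3, -0.5]
width: 59.6
```

```bash
python3 g.py 469 406 60 0
```

```text
pos [476.  334.9 128.6] rot [-180.     0.    90.3] w 59.6 F [ 0.5 -0.3 -0.5] t 27.4167
row [ 0.0712 -0.0067  0.0685] [-0.0001  0.0005  0.0047] rows>= 2.4 q [-50.  34.  21.  97. -14.  52. -24.]
```

drive_tool(targets="0.07 -0.006 0.03 0 0 0.005;0.07 -0.006 0.06 0 0 0.005;0.07 -0.006 0.068 0 0 0.005;0.07 -0.006 0.068 0 0 0.005;0.07 -0.006 0.068 0 0 0.005;0.07 -0.006 0.068 0 0 0.005;0.07 -0.006 0.068 0 0 0.005")

```text
clock: 28.0
tool_pos: [474.0, 401.9, 63.8]
tool_rot: [179.7, -0.1, 89.5]
ft_force: [-0.0, 0.3, 0.2]
width: 59.8
```

```bash
python3 g.py 469 406 -22.5 0; python3 v.py top 130 170 230 270 6 t20;python3 v.py scene 370 90 490 190 5 s20
```

```text
pos [474.  401.9  63.8] rot [ 1.797e+02 -1.000e-01  8.950e+01] w 59.8 F [-0.   0.3  0.2] t 28.0
row [ 0.0039 -0.0055  0.0863] [ 0.0055 -0.0012 -0.0081] rows>= 2.1 q [-54.  41.  19.  95. -17.  47. -28.]
[474.  402.3  64.1] 60.2 [ 1.797e+02 -1.000e-01  8.950e+01] [-0.5 -1.  -0.3]
[473.7 402.6  64. ] 59.9 [ 1.797e+02 -1.000e-01  8.960e+01] [0.5 0.5 0.5]
```

View pics/s20.png

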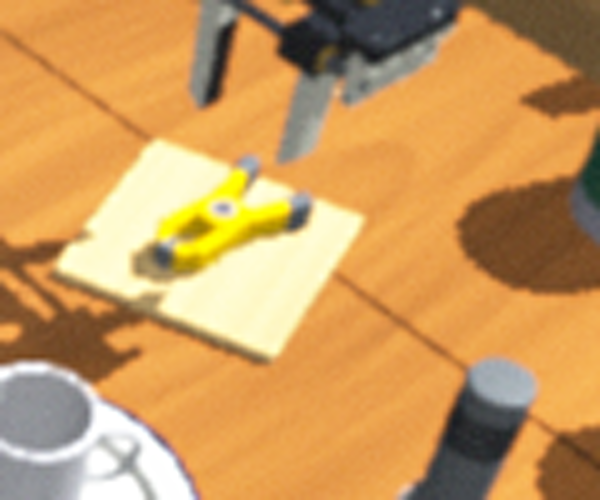

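drive_tool(targets="0.003 -0.0045 0.03 0 0 -0.008;0.003 -0.0045 0.03 0 0 -0.008;0.003 -0.0045 0.03 0 0 -0.008;0.003 -0.0045 0.03 0 0 -0.008")

```text
clock: 28.43
tool_pos: [468.6, 406.4, 33.4]
tool_rot: [179.8, -0.1, 90.1]
ft_force: [0.4, 0.4, -0.4]
width: 59.7
```

```bash
python3 g.py 469 406 -22 0
```

```text
pos [468.6 406.4  33.4] rot [ 1.798e+02 -1.000e-01  9.010e+01] w 59.7 F [ 0.4  0.4 -0.4] t 28.4333
row [-0.0005  0.0002  0.0554] [ 0.0042 -0.0013  0.0023] rows>= 1.3 q [-54.  43.  18.  96. -18.  43. -27.]
```

drive_tool(targets="0 0 0.015 0 0 0;0 0 0.03 0 0 0;0 0 0.045 0 0 0;0 0 0.052 0 0 0;0 0 0.055 0 0 0;0 0 0.055 0 0 0;0 0 0.055 0 0 0")

```text
clock: 29.02
tool_pos: [468.8, 407.0, -21.7]
tool_rot: [179.7, -0.1, 90.2]
ft_force: [-0.5, 0.6, -0.2]
width: 60.1
```

drive_tool(targets="0 0 0 0 0 0;0 0 0 0 0 0;0 0 0 0 0 0;0 0 0 0 0 0;0 0 0 0 0 0;0 0 0 0 0 0;0 0 0 0 0 0;0 0 0 0 0 0", grip=0.02, newtons=25)

```text
clock: 29.68
tool_pos: [468.2, 406.8, -22.4]
tool_rot: [179.8, -0.1, 90.2]
ft_force: [0.5, 0.4, 3.6]
width: 33.7
```

drive_tool(targets="0 0 -0.02 0 0 0;0 0 -0.05 0 0 0;0 0 -0.085 0 0 0;0 0 -0.12 0 0 0;0 0 -0.15 0 0 0;0 0 -0.16 0 0 0;0 0 -0.16 0 0 0")

```text
clock: 30.27
tool_pos: [469.0, 407.5, 140.0]
tool_rot: [179.6, -0.3, 90.2]
ft_force: [0.9, -0.1, -1.5]
width: 33.9
```

```bash
python3 g.py 496 -397 140 -6.4; python3 v.py scene 350 40 510 170 5 s21
```

```text
pos [469.  407.5 140. ] rot [179.6  -0.3  90.2] w 33.9 F [ 0.9 -0.1 -1.5] t 30.2667
row [-0.8046  0.0246 -0.0035] [ 0.0071 -0.005   0.1147] rows>= 19.3 q [-56.  36.  21.  91. -15.  56. -30.]
[467.4 406.5 137.4] 33.7 [ 1.798e+02 -1.000e-01  9.020e+01] [-0.2  0.7 -2. ]
```

View pics/s21.png

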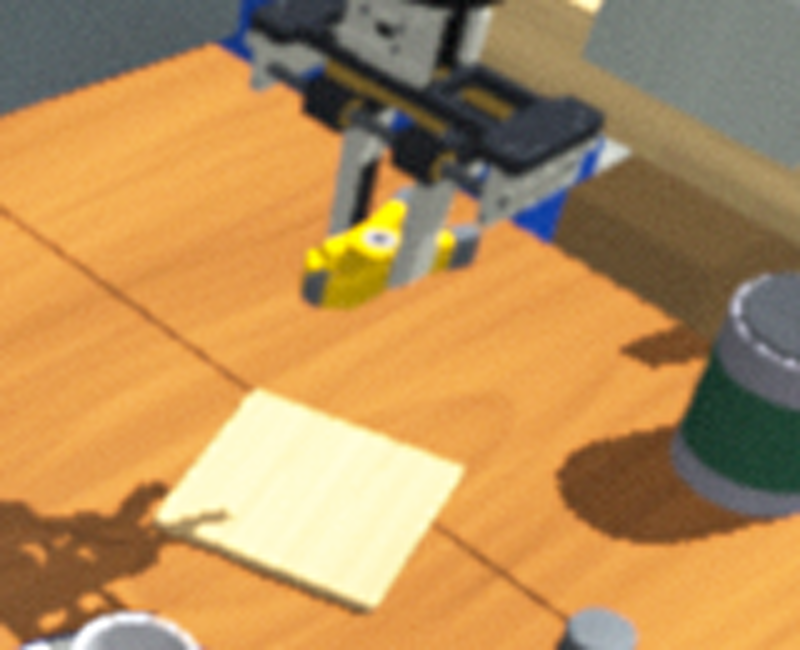

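drive_tool(targets="-0.45 0.015 0 0 0 0.06;-0.45 0.015 0 0 0 0.06;-0.45 0.015 0 0 0 0.06;-0.45 0.015 0 0 0 0.06;-0.45 0.015 0 0 0 0.06;-0.45 0.015 0 0 0 0.06;-0.45 0.015 0 0 0 0.06;-0.45 0.015 0 0 0 0.06;-0.45 0.015 0 0 0 0.06;-0.45 0.015 0 0 0 0.06;-0.45 0.015 0 0 0 0.06;-0.45 0.015 0 0 0 0.06")

```text
clock: 31.32
tool_pos: [481.5, -53.0, 135.3]
tool_rot: [-180.0, 0.3, 85.9]
ft_force: [0.3, 0.5, -0.4]
width: 34.1
```

```bash
python3 g.py 496 -397 110 -6.4; python3 v.py top 420 110 540 250 5 t22
```

```text
pos [481.5 -53.  135.3] rot [-180.     0.3   85.9] w 34.1 F [ 0.3  0.5 -0.4] t 31.3167
row [-0.3419  0.0388  0.0272] [-0.0001  0.0054  0.0409] rows>= 8.3 q [-13.  25.  23. 112. -14.  45.  14.]
[481.6 -48.3 135. ] 33.9 [-1.799e+02  1.000e-01  8.620e+01] [-0.1  0.4 -2.1]
```

View pics/t22.png

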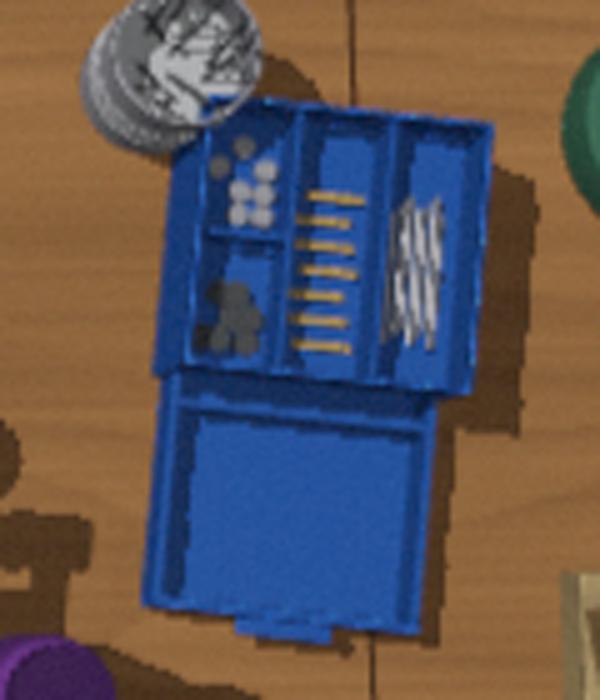

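```bash
python3 - <<'E'
from h import *
f=lambda x,y:(420+x/5-.4,110+y/5-.4)
for z in (26,34):
  P=ray('top',[f(*q) for q in [(182,412),(424,434),(408,622),(162,598)]],z)[:,:2]; print(z,P.round(1).tolist(),P.mean(0),[round(float(np.linalg.norm(P[i]-P[i-1])),1) for i in range(4)]); 
  d=P[0]-P[3]; e=P[1]-P[2]; g=P[0]-P[1]; print(np.degrees([np.arctan2(*d[::-1]),np.arctan2(*e[::-1]),np.arctan2(-g[0],g[1])]))
  O=ray('top',[f(*q) for q in [(145,605),(420,635)]],z)[:,:2]; print('front outer',O,O.mean(0),np.linalg.norm(O[0]-O[1]))
F=ray('top',[f(*q) for q in [(414,430),(404,618)]],8); print('floor right corners',F)
E
```

```text
26 [[550.8, -344.1], [537.8, -470.2], [439.6, -458.5], [453.4, -331.0]] [ 495.39663775 -400.93186878] [98.3, 126.8, 99.0, 128.3]
[-7.67116261 -6.77001247 -5.87238982]
front outer [[ 449.78603416 -321.99487553]
 [ 432.74804268 -464.51593746]] [ 441.26703842 -393.25540649] 143.53587094654713
34 [[550.2, -342.1], [537.3, -467.4], [439.6, -455.8], [453.3, -329.0]] [ 495.07278375 -398.59093887] [97.8, 126.0, 98.4, 127.5]
[-7.67116261 -6.77001247 -5.87238982]
front outer [[ 449.73336993 -320.12328615]
 [ 432.79668228 -461.79695184]] [ 441.2650261 -390.960119 ] 142.68244089648778
floor right corners [[ 541.33102235 -471.1608881     8.        ]
 [ 441.68733981 -462.51993463    8.        ]]
```

```bash
python3 g.py 496.5 -401.5 60 -6.5
```

```text
pos [481.6 -48.3 135. ] rot [-1.799e+02  1.000e-01  8.620e+01] w 33.9 F [-0.1  0.4 -2.1] t 31.3667
row [-0.3513  0.0384  0.0756] [-0.0014  0.0018  0.0471] rows>= 8.7 q [-13.  25.  23. 112. -14.  45.  14.]
```

drive_tool(targets="-0.351 0.038 0 0 0 0.047;-0.351 0.038 0 0 0 0.047;-0.351 0.038 0 0 0 0.047;-0.351 0.038 0 0 0 0.047;-0.351 0.038 0 0 0 0.047;-0.351 0.038 0 0 0 0.047;-0.351 0.038 0.01 0 0 0.047;-0.351 0.038 0.03 0 0 0.047;-0.351 0.038 0.05 0 0 0.047;-0.351 0.038 0.05 0 0 0.047;-0.351 0.038 0.05 0 0 0.047;-0.351 0.038 0.05 0 0 0.047")

```text
clock: 32.37
tool_pos: [502.6, -392.8, 85.2]
tool_rot: [180.0, -0.3, 84.2]
ft_force: [0.7, 0.0, 0.1]
width: 34.1
```

```bash
python3 g.py 496.5 -401.5 40 -6.5; python3 v.py scene 100 140 260 290 4 s23;  python3 v.py top 420 110 540 250 5 t23
```

```text
pos [ 502.6 -392.8   85.2] rot [180.   -0.3  84.2] w 34.1 F [0.7 0.  0.1] t 32.3667
row [-0.0095 -0.0052  0.0451] [ 0.0008 -0.0049  0.0121] rows>= 1.1 q [ 24.  41.  21.  90. -18.  52.  46.]
[ 503.4 -392.9   86.4] 33.7 [179.8  -0.2  84.2] [ 1.1  0.8 -1.1]
[ 503.6 -393.3   87.3] 33.4 [ 1.798e+02 -1.000e-01  8.430e+01] [-0.7  1.6 -1.2]
```

View pics/s23.png

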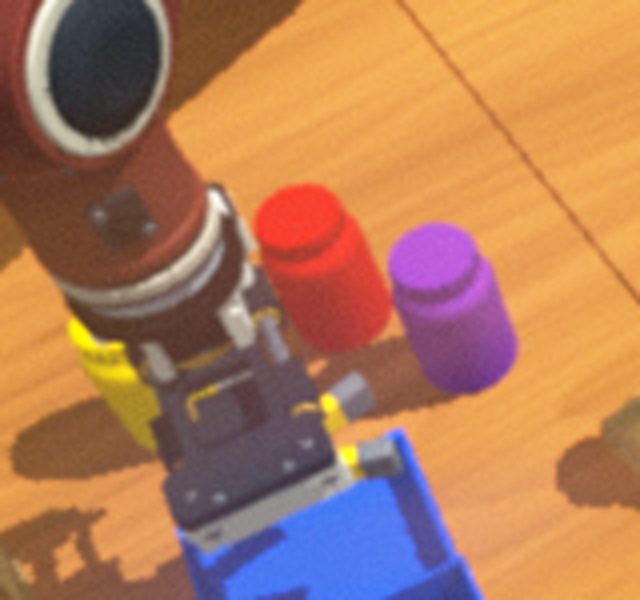

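View pics/t23.png

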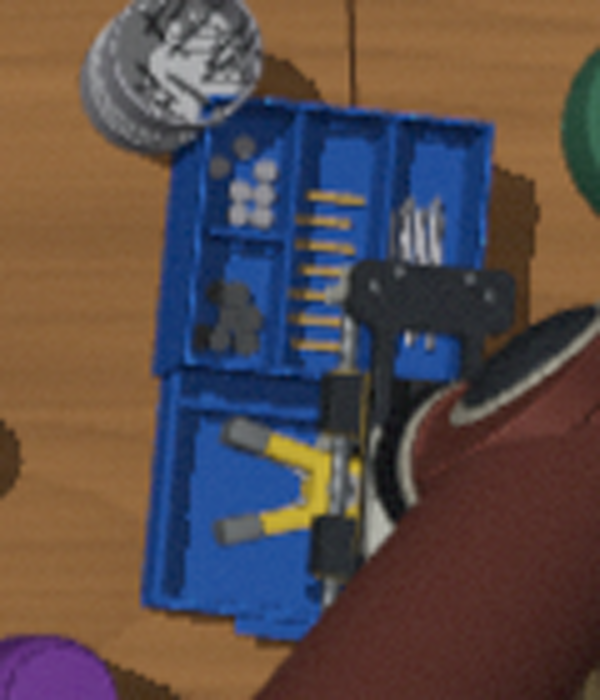

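```bash
python3 - <<'E'
from h import *
f=lambda x,y:(420+x/5-.4,110+y/5-.4)
P=ray('top',[f(222,432),f(216,530)],143); print(P, np.linalg.norm(P[0]-P[1])); m=P.mean(0)
t=np.array([503.6,-393.3]); d=t-m[:2]; print(np.linalg.norm(d),np.degrees(np.arctan2(d[1],d[0])))
h=P[0]-P[1]; print('perp angle',np.degrees(np.arctan2(h[1],h[0])))
E
python3 g.py 496.5 -401.5 40 -6.5
```

```text
[[ 531.43012078 -333.6219108   143.        ]
 [ 484.47499891 -329.4103375   143.        ]] 47.143619073859504
61.937000998062025 -94.02972412836493
perp angle -5.1253489653435595
pos [ 503.6 -393.3   87.3] rot [ 1.798e+02 -1.000e-01  8.430e+01] w 33.4 F [-0.7  1.6 -1.2] t 32.4667
row [-0.009  -0.0065  0.0472] [ 0.0041 -0.0026  0.0131] rows>= 1.2 q [ 24.  41.  21.  90. -18.  52.  46.]
```

drive_tool(targets="-0.009 -0.006 0.03 0 0 0.013;-0.009 -0.006 0.047 0 0 0.013;-0.009 -0.006 0.047 0 0 0.013;-0.009 -0.006 0.047 0 0 0.013;-0.009 -0.006 0.047 0 0 0.013")

```text
clock: 32.88
tool_pos: [497.1, -403.9, 41.7]
tool_rot: [179.7, -0.0, 83.4]
ft_force: [0.2, -0.1, -0.7]
width: 33.7
```

```bash
python3 g.py 496.5 -401.5 -18 -6.5
```

```text
pos [ 497.1 -403.9   41.7] rot [179.7  -0.   83.4] w 33.7 F [ 0.2 -0.1 -0.7] t 32.8833
row [ 0.0023 -0.0012  0.0597] [ 0.0061 -0.     -0.0015] rows>= 1.4 q [ 26.  44.  20.  92. -19.  47.  47.]
```

drive_tool(targets="0.001 -0.001 0.015 0 0 0;0.001 -0.001 0.028 0 0 0;0.001 -0.001 0.032 0 0 0;0.001 -0.001 0.032 0 0 0;0.001 -0.001 0.032 0 0 0;0.001 -0.001 0.032 0 0 0")

```text
clock: 33.38
tool_pos: [494.9, -403.7, 8.5]
tool_rot: [179.8, -0.0, 83.3]
ft_force: [-1.2, 0.1, -1.3]
width: 34.2
```

```bash
python3 g.py 496.5 -401.5 -18 -6.5; python3 v.py scene 100 160 260 310 4 s24;  python3 v.py top 420 110 540 250 5 t24
```

```text
pos [ 494.9 -403.7    8.5] rot [179.8  -0.   83.3] w 34.2 F [-1.2  0.1 -1.3] t 33.3833
row [0.0023 0.0012 0.0266] [ 0.0041 -0.0002 -0.0035] rows>= 0.6 q [ 26.  46.  19.  94. -20.  43.  48.]
[ 494.9 -403.7    8.6] 33.8 [179.8  -0.   83.3] [-0.5 -0.2 -0.8]
[ 494.9 -403.7    8.6] 33.8 [179.8  -0.   83.3] [-0.2 -0.6 -1. ]
```

View pics/s24.png

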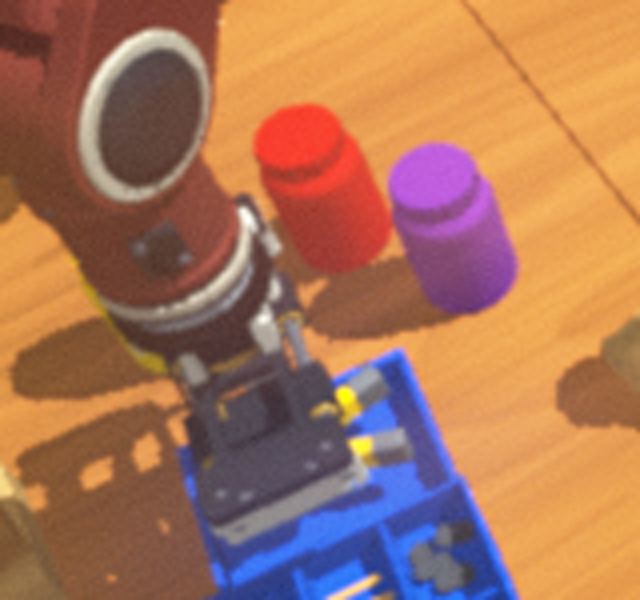

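View pics/t24.png

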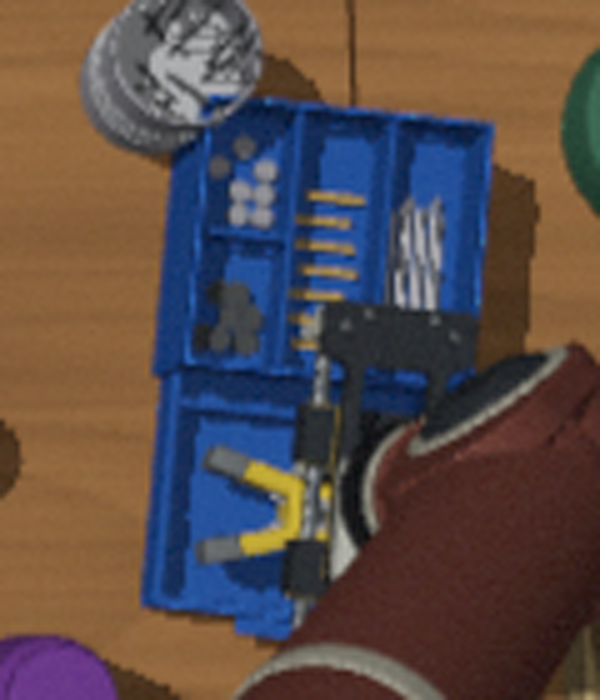

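The clamp is lined up with the bay. Its handle ends, at crop (205,455) and (197,555), are inside the walls, with about 7 mm to spare once lowered. Lowering.

drive_tool(targets="0.001 0.001 0.008 0 0 0;0.001 0.001 0.016 0 0 0;0.001 0.001 0.022 0 0 0;0.001 0.001 0.027 0 0 0;0.001 0.001 0.029 0 0 0;0.001 0.001 0.03 0 0 0;0.001 0.001 0.03 0 0 0;0.001 0.001 0.03 0 0 0")

```text
clock: 34.15
tool_pos: [495.7, -402.5, -22.1]
tool_rot: [179.8, -0.0, 83.3]
ft_force: [0.4, -0.2, -1.2]
width: 34.0
```

drive_tool(targets="0 0 0.0007 0 0 0;0 0 0.0014 0 0 0;0 0 0.002 0 0 0;0 0 0.0026 0 0 0;0 0 0.003 0 0 0;0 0 0.003 0 0 0;0 0 0.003 0 0 0")

```text
clock: 34.73
tool_pos: [495.9, -402.5, -23.4]
tool_rot: [179.8, -0.1, 83.3]
ft_force: [-2.4, 1.3, 7.8]
width: 34.2
```

drive_tool(targets="0 0 -0.001 0 0 0;0 0 -0.001 0 0 0;0 0 -0.001 0 0 0;0 0 -0.001 0 0 0;0 0 -0.001 0 0 0;0 0 -0.001 0 0 0", grip=0.05)

```text
clock: 35.23
tool_pos: [495.5, -402.2, -24.4]
tool_rot: [179.8, -0.1, 83.3]
ft_force: [0.2, 0.3, 0.0]
width: 49.8
```

drive_tool(targets="0 0 -0.02 0 0 0;0 0 -0.05 0 0 0;0 0 -0.085 0 0 0;0 0 -0.12 0 0 0;0 0 -0.15 0 0 0;0 0 -0.18 0 0 0;0 0 -0.18 0 0 0")

```text
clock: 35.82
tool_pos: [497.9, -405.9, 162.9]
tool_rot: [179.2, 0.4, 83.3]
ft_force: [-0.1, -0.6, 0.8]
width: 49.7
```

```bash
python3 g.py 440 -60 160 -7
```

```text
pos [ 497.9 -405.9  162.9] rot [179.2   0.4  83.3] w 49.7 F [-0.1 -0.6  0.8] t 35.8167
row [ 0.3367 -0.098  -0.0006] [0.0139 0.0064 0.0051] rows>= 8.4 q [ 24.  36.  23.  86. -16.  60.  44.]
```

drive_tool(targets="0.345 -0.08 0 0 0 0;0.345 -0.08 0 0 0 0;0.345 -0.08 0 0 0 0;0.345 -0.08 0 0 0 0;0.345 -0.08 0 0 0 0;0.345 -0.08 0 0 0 0;0.345 -0.08 0 0 0 0;0.345 -0.08 0 0 0 0;0.345 -0.08 0 0 0 0;0.345 -0.08 0 0 0 0;0.345 -0.08 0 0 0 0;0.345 -0.08 0 0 0 0")

```text
clock: 36.82
tool_pos: [456.0, -51.6, 156.0]
tool_rot: [179.8, -0.0, 83.2]
ft_force: [0.1, -0.1, 0.5]
width: 50.2
```

```bash
python3 v.py scene 90 120 450 320 2 s25;  python3 v.py top 370 110 540 250 4 t25
```

```text
[456.  -52.2 156. ] 50.2 [179.8   0.   83.1] [-1.   0.4  0.2]
[456.  -52.4 156. ] 50.0 [179.8  -0.   83.1] [-0.4  0.  -0.5]
```

View pics/s25.png

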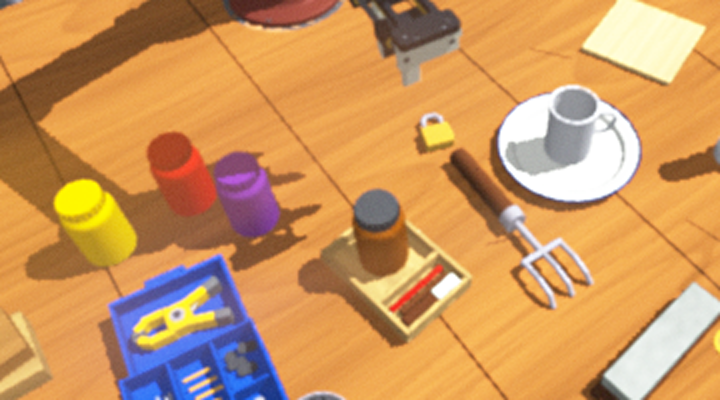

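View pics/t25.png

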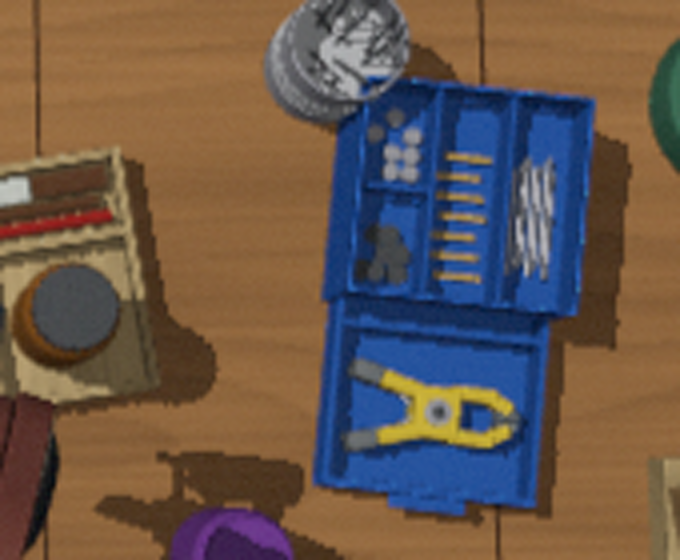

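View pics/t25_full.png

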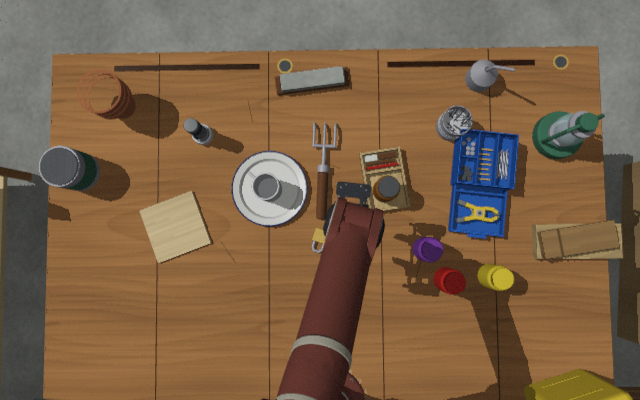

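```bash
python3 - <<'E'
from h import *
f=lambda x,y:(370+x/4-.4,110+y/4-.4)
p=ray('top',[f(438,411)],34)[0];a=np.radians(-6.5)
d=p[:2]-[496.5,-400.5];print('clamp',p,'in bay',d@[np.cos(a),np.sin(a)],d@[-np.sin(a),np.cos(a)])
j=ray('top',[f(75,307)],117)[0];a=np.radians(8.4);d=j[:2]-[560,-160.5];print('jar',j,d@[np.cos(a),np.sin(a)],d@[-np.sin(a),np.cos(a)])
im=cv2.imread('pics/t25_full.png')[145:235,225:315];cv2.imwrite('pics/mug25.png',cv2.resize(im,None,fx=6,fy=6,interpolation=cv2.INTER_CUBIC))
fu=lambda x,y:(90+x/2-.2,120+y/2-.2)
print('scene: mug',ray('scene',[fu(574,105)],96),'jar',ray('scene',[fu(378,208)],117),'clamp',ray('scene',[fu(178,314)],34))
E
```

```text
clamp [ 496.36112931 -400.49741206   34.        ] in bay -0.13827097091860757 -0.013149301552983696
jar [ 559.13340109 -156.15079962  117.        ] -0.22195796148948305 4.429139002607279
scene: mug [[567.47993873 147.38981847  96.        ]] jar [[ 564.33535058 -157.84897083  117.        ]] clamp [[ 497.28627997 -400.80770811   34.        ]]
```

View pics/mug25.png

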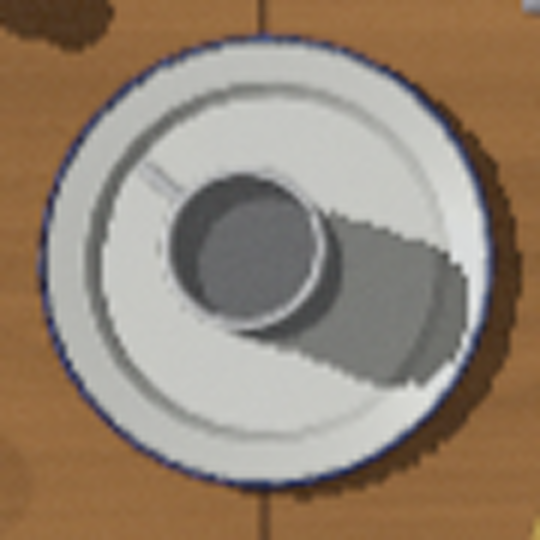

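```bash
python3 - <<'E'
from h import *
print('mug top',ray('top',[(225+247/6-.4,145+252/6-.4)],96))
s=robot.state();print(s['qd'].round(2).max(),s['clock'])
print(robot.sign_off())
E
```

```text
mug top [[563.91868022 148.00953117  96.        ]]
0.2 36.9167
the job is handed in; nothing more can be done
None
```

All three things were moved and the job was handed in at about 37 s of the 114 s allowed. The clamp waited on the plywood offcut while the mug and then the jar were moved.

**Final positions, measured in both camera views:**

| Thing | Where it ended up | Limit |
|---|---|---|
| Mug | upright on the plate, 1–4 mm from its middle | 15 mm |
| Jar | upright in the square cell, at most about 5 mm off centre | 20 mm each way |
| Clamp | flat in the tray bay, within about 1 mm of its middle | 35 mm along x, 30 mm along y |

- **Jar:** it was set down with about 5 N of contact at the wrist.
- **Bystanders:** the weeder, padlock and torch look unmoved in the pictures. I did not measure them, and the arm partly hid the padlock in the last top view.
- **Other jars:** the purple, red and yellow look-alikes were not touched.

**What disagreed:**
- **Tool height:** the reported tool position did not match the pictures. The fingertips were about 36 mm higher than reported, so the first try at the clamp closed above it without moving it. I measured the offset from the camera views, checked it against contact heights, and allowed for it from then on.
- **Camera views:** the two cameras differed by about 2–5 mm on some points, well within the limits.

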